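# Take the handpiece out of its clamshell case and lay it in the bench rest

## Robot

A 6-joint arm with a two-finger parallel gripper is mounted at the origin on a cart in front of the work surface, level with it; the furniture and walls round the work are solid. World frame = base frame: x ahead of the robot, y to its left, z up, the work surface at z = 0. Lengths are in m, angles in degrees, forces in N, time in s.
With the tool pointing down it reaches from about 0.375 to 0.9 m from the base axis. Payload 3.1 kg.
Tool frame: the origin (TCP) lies midway between the tips of the shut fingers; the grasp point (between the pads) lies 19 mm behind it; z points along the fingers, y is the direction in which the jaws open and shut (so a half turn about z gives the same grasp; the last joint's range is limited). The gripper opens to 87 mm and grips with 3 to 60 N. Pads are 19 mm wide; open, the fingers measure 117 mm over their backs; the gripper's body (75 mm by 190 mm) begins 51 mm behind the grasp point.
Start: joints at [-83.738, 30.224, 82.088, -0, 67.689, -10.227], TCP at [0.177, -0.599, 0.223] pointing down, gripper open.
Joint ranges: [-176.69, 176.69], [-43.24, 126.21], [12.49, 139.97], [-82, 262], [0, 151.66], [-163.58, 163.58]. Speed limits (degrees/s): [159.86, 159.86, 180, 180, 180, 180].

## Interface

Orientations are given as a 3x3 rotation matrix whose columns are the frame's x, y, z axes.
In Python, from rig import bot gives the robot as it stands.
- The arm moves only by the tool carry_out, never from a script. Its arguments are lists of equal length, an entry for each row: "grip": the gripper's target within -1 to 1 (fully open at 1, half-way at 0, shut at -1); "slide": the shift along the tool's x, y, z in mm, a list of three; "twist": the turn, a rotation vector about the tool's x, y, z in rad, a list of three. In form: {"grip": [grip, ...], "slide": [[dx, dy, dz], ...], "twist": [[wx, wy, wz], ...]}. A call has 1 to 12 rows; each row shifts and turns the pose as measured when the row begins, along the tool's axes as they then stand; what a row does not reach is not made up. A row lasts 1/10 s, in which the tool goes at most 50 mm and 8.59 degrees, less where a joint would pass 70% of its speed; a pose out of reach is approached as far as the arm can. A call is refused whole if a number of a shift passes 50 or a number of a turn 0.15, either way. A call with a gripper value outside its range is refused whole. The fingers move at their own pace and stop on an object; the grip force is fixed at half the most. Time passes only in rows, so rows that do not move let the fingers close. It gives the time, the measured TCP pose, the force and the opening at its end, in the units of the state.
- bot.read_state(): the state, without advancing time (a new reading comes with each control period).
- bot.capture(name): name is "scene" or "top" or "wrist"; returns a dict with "color" (384x512x3 uint8, red, green, blue), "depth" (384x512 float32, m along the optical axis (not along the pixel's ray), 0 where there is no reading), "fx", "fy", "cx", "cy" (pixels), "position" and "rotation" of the camera in the world; the wrist camera has in their place "T_tool_cam" (4x4, takes a point from camera to tool coordinates, whose origin is the TCP and whose axes are the flange's). Camera axes: x right, y up, looking along -z (the intrinsics and any distortion apply to the point x, -y, -z); pixel columns grow to the right and rows downward; lengths in m; the calibration is good to about 2 mm. A picture is of the moment at which its call begins: read the wrist's pose just before it.
- bot.hand_in(): hands the job in, once; it reports no verdict.
The state is a dict: "time_s": time; "joint_positions": joint angles; "qvel": joint speeds; "tau": joint torques, N m; "position": TCP position; "tcp_rot": TCP orientation; "force": force on the tool from outside, world axes, zero at the start; "moment": the same for the moment, N m; "opening": opening from 0.0 (shut) to 1.0 (fully open).
Only numpy, scipy, OpenCV 4.12 (cv2) and the standard library are available. Lean on these libraries where they do the work, as an engineer would, in place of code of your own. Each camera call takes 0.05 s, during which the arm holds its last target.

## Task

Open the hinged lid of the grey clamshell case far enough that it leans back and stays open by itself with nothing holding it. Then take the black handpiece out of the case and lay it level across both forked posts of the metal handpiece rest, about centred, and let go. Leave the lid standing open and do not disturb the plaster arch model, the little tooth die or the glass dish that stand nearby.

Things in the scene. Friction and masses are not known exactly. Their poses are not given: they have to be found in the camera images.
- case_lid (a joint): Angle of the case's lid, rad: 0 shut, grows as it opens, stop at 2.27. The lid (about 120 g, loose hinge) falls shut below about 1.9 rad; beyond that it falls back onto its stop and stays there (the case slopes, so this is more than a right angle).
- case: Grey clamshell case, 104 mm deep by 128 wide, on an easel sloping it 30 deg (hinge edge high); fixed. Origin on the bench under the easel's middle; z up, x level from tongue side to hinge side, y along the hinge. Lower shell 26 mm deep, walls 3, floor 4 mm, its normal is (-0.5, 0, 0.866) in this frame. The shut lid, a hollow shell, adds 15 mm.
- lid_hinge (a point): Middle of the lid's hinge line, at the high far edge of the case, about 100 mm above the bench. Axes turn with the lid: y along the hinge, x in the lid's plane from front edge to hinge, z out of its outer face. The lid opens by positive turning about y.
- lid_tab (a point): Middle of the black pull tongue on the lid's front edge: 18 mm wide (y), 8 thick (z), sticking out 29 mm; this point is 19 mm from the lid's front wall, 123 from the hinge, 42 above the bench when shut. Axes as lid_hinge. Pinched across its width it pivots between the fingers as the lid is led round; fingertips over 12 mm past this point would meet the lid's edge.
- handpiece_center (a point): Centre of the black micromotor handpiece's body (16 x 16 mm, 75 mm long, about 90 g; a thin nose sticks out 17 mm more at its -y end). y along it, z out of its upper side (square to the slope while in the case), x across it (up the slope). It starts lying along the hinge direction, its upper half above the shell's rim.
- case_nest (a point): Where the handpiece's centre lies in the case (axes of body case): in two rubber saddles 14 mm above the shell's floor, 10 mm thick, 29 mm either side of this point, 48 mm free between them for fingers, and 32 mm or more from the handpiece to the shell's walls. It lifts out square to the slope. The open lid stands close behind, so the gripper has to lean with the slope.
- rest_cradle (a point): Where the handpiece's centre comes to lie in the rest, 47 mm above the bench. The fixed rest has a dark base plate 64 x 84 x 8 mm and two forked aluminium posts 52 mm apart along y (8 mm thick, 44 free between). z up; the handpiece lies along y, either way round. Fork floor 8 mm below this point; tines reach 9 mm above it, about 18 mm apart at the bottom, 28 at the top.
- die_center (a point): A bystander: small tooth die, 12x14x25 mm, half-way up.
- arch_center (a point): A bystander: plaster arch model, 59x62x31 mm, half-way up.
- dish_center (a point): A bystander: small glass dappen dish, 32x32x26 mm, half-way up.

How it is judged (in metres and radians):
On the way, in this order (a step that is already met when the one before it is completed fails the run):
1. the lid stands open past its balance point with nothing touching it (value of joint case_lid above 2.05 rad and contact force between case_lid and anything else below 0.05 N), for 0.3 s.
2. the handpiece is lifted clear of the case, the lid still open (distance between handpiece_center and case_nest above 0.07 m and value of joint case_lid above 2.05 rad), for 0.1 s.
At the end, for the whole second after the job is handed in: The handpiece lies still and released in both forks of the rest: its centre within 5 mm across, 12 mm along and 5 mm in height of the cradle point, its length within 8 deg of the rest's line; the lid still stands open (over 2.05 rad) (x of handpiece_center in the frame of rest_cradle between -0.005 and 0.005 m and z of handpiece_center in the frame of rest_cradle between -0.005 and 0.005 m and y of handpiece_center in the frame of rest_cradle between -0.012 and 0.012 m and angle between the y axis of handpiece_center and the y axis of rest_cradle, either way round below 0.14 rad and value of joint case_lid above 2.05 rad and linear speed of handpiece below 0.02 m/s); the robot touches nothing.
It fails at once if a bystander (die, arch model or dish) is moved by more than 20 mm (distance of any of die_center, arch_center, dish_center from where it was at the start of the episode above 0.02 m).
It also fails if it takes over 64 s, if anything falls off the work surface, if the arm or the gripper's body presses on something with over 40 N, if the wrist force passes 120 N, or if a joint passes its speed limit or range.

## Working session

There is one attempt and no reset: what is moved stays moved. The work goes in short steps, Python scripts to look and compute and a tool call to move; the robot and the scene stay as the last step left them, time stands still between calls to the robot, and variables do not carry over. Pictures are saved under pics/ and viewed, and the job is handed in when it is done.

Besides the shell and the picture viewer there is one more tool, called after "Emit:" as name(argument=value, ...) on one line, values as JSON. carry_out: Moves the arm, as the interface text tells. Its arguments: {"type":"object","properties":{"grip":{"type":"array"},"slide":{"type":"array"},"twist":{"type":"array"}},"required":["grip","slide","twist"]}

```bash
ls; mkdir -p pics; python3 - <<'E'
from rig import bot
import cv2,numpy as np
s=bot.read_state();print(s)
for n in["scene","top"]:
    c=bot.capture(n);np.savez(f'{n}0.npz',**c)
    cv2.imwrite(f'pics/{n}0.png',cv2.resize(c['color'][:,:,::-1],(800,600),interpolation=cv2.INTER_CUBIC))
    print(n,c['fx'],c['cx'],c['cy'],c['position'],c['rotation'],c.keys())
E
```

```text
pics
{'time_s': 0.0, 'joint_positions': array([-8.37376972e+01,  3.02754746e+01,  8.21591961e+01, -3.01243432e-03,
        6.76873317e+01, -1.02285670e+01]), 'qvel': array([ 0.0610156 , -0.01900768,  0.08802412,  0.09370571, -0.0222779 ,
       -0.10267479]), 'tau': array([-3.38836116e-04, -4.40041780e+01, -1.76589721e+01,  6.32948452e-02,
        5.81247511e-02, -1.76362405e-04]), 'position': array([ 0.17733145, -0.59853292,  0.22159346]), 'tcp_rot': array([[ 9.58859346e-01,  2.83881446e-01, -2.80619317e-04],
       [ 2.83881392e-01, -9.58857079e-01,  2.11133043e-03],
       [ 3.30293716e-04, -2.10413152e-03, -9.99997732e-01]]), 'force': array([0.55619513, 0.16563208, 0.29280057]), 'moment': array([ 0.02235289,  0.05272308, -0.05535903]), 'opening': 0.993691408227876}
scene 437.5370176397676 264.17371281689185 191.02669126919528 [-0.12379341  0.45811075  0.91048625] [[-4.84378166e-01  6.25323589e-01 -6.11840013e-01]
 [-8.74858710e-01 -3.46078769e-01  3.38897808e-01]
 [ 1.75954889e-04  6.99428263e-01  7.14702787e-01]] dict_keys(['color', 'depth', 'fx', 'fy', 'cx', 'cy', 'position', 'rotation'])
top 362.30618113220936 255.5928476057369 192.45375988363102 [0.51855657 0.07965526 1.01599216] [[-0.00418968  0.99915656 -0.04084862]
 [-0.99986853 -0.00482555 -0.01548051]
 [-0.01566457  0.04077839  0.99904542]] dict_keys(['color', 'depth', 'fx', 'fy', 'cx', 'cy', 'position', 'rotation'])
```

View pics/scene0.png

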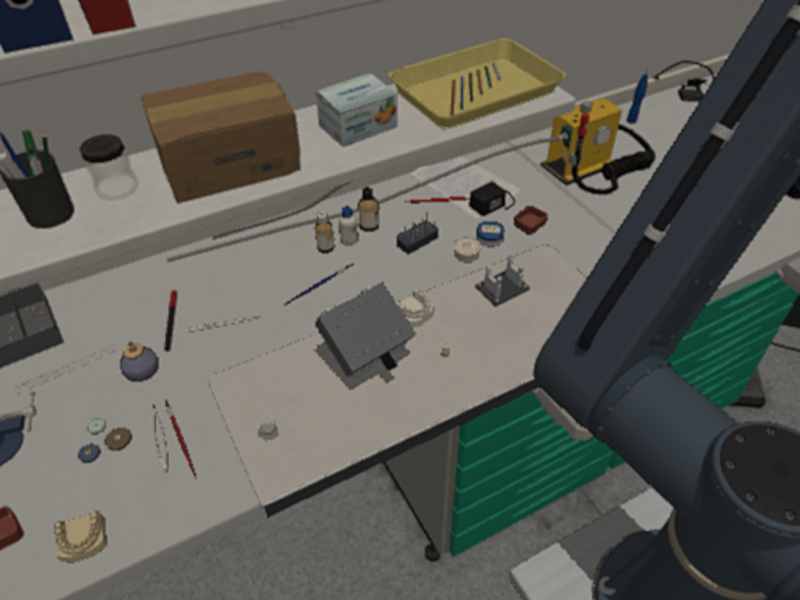

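View pics/top0.png

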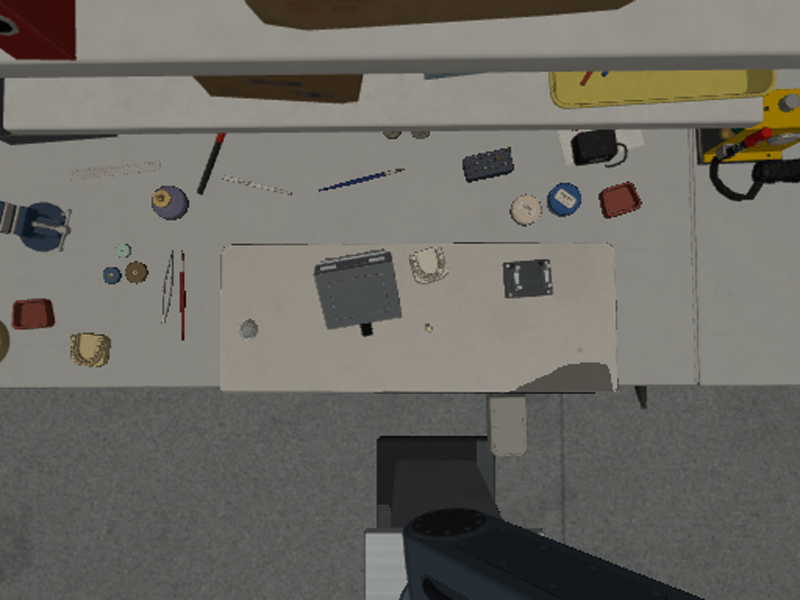

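The scene picture shows the case at about (365,330), the rest at (502,282), the arch at (415,305), the die at (445,350) and the dish at (267,428). In the top view they are at (360,290), (528,278), (428,265), (428,327) and (249,328). The tongue is at (366,328) in the top view and points toward the robot.

```bash
cat > h.py <<'E'
import numpy as np,cv2
def world(c,u,v,d=None):
    if d is None: d=c['depth'][int(round(v)),int(round(u))]
    p=np.array([(u-c['cx'])/c['fx']*d,-(v-c['cy'])/c['fy']*d,-d])
    return c['rotation']@p+c['position']
def cloud(c):
    v,u=np.mgrid[0:384,0:512];d=c['depth']
    P=np.stack([(u-c['cx'])/c['fx']*d,-(v-c['cy'])/c['fy']*d,-d],-1)
    return P@np.array(c['rotation']).T+c['position']
E
python3 - <<'E'
from h import *
t=dict(np.load('top0.npz'));s=dict(np.load('scene0.npz'))
def crop(c,n,u0,u1,v0,v1):
    im=c['color'][v0:v1,u0:u1,::-1];f=min(800/(u1-u0),600/(v1-v0))
    cv2.imwrite(n,cv2.resize(im,None,fx=f,fy=f,interpolation=cv2.INTER_CUBIC));print(n,f)
crop(t,'pics/t_c.png',190,360,145,225)
crop(s,'pics/s_c.png',190,350,150,250)
for n,c in(('t',t),('s',s)):
    P=cloud(c)
    # table
    m=(P[...,0]>.35)&(P[...,0]<.65)&(abs(P[...,1])<.35)
    z=P[m][:,2];print(n,'table z',np.median(z[(z<.02)&(z>-.03)]))
    # clusters above table
    mm=(m&(P[...,2]>.006+np.median(z[(z<.02)&(z>-.03)]))&(P[...,2]<.2)).astype(np.uint8)
    k,l,st,ce=cv2.connectedComponentsWithStats(mm)
    for i in range(1,k):
        if st[i,4]>8:
            q=P[l==i];print(i,st[i],q.min(0).round(3),q.max(0).round(3),q.mean(0).round(3))
E
```

```text
pics/t_c.png 4.705882352941177
pics/s_c.png 5.0
t table z -0.0011947072722067187
1 [ 200  161   57   54 2206] [0.501 0.093 0.006] [0.639 0.251 0.115] [0.574 0.163 0.088]
2 [262 160  25  22 425] [0.591 0.01  0.005] [0.65  0.077 0.033] [0.622 0.045 0.019]
4 [322 166  32  25 617] [ 0.566 -0.175  0.005] [ 0.632 -0.09   0.058] [ 0.599 -0.131  0.015]
7 [272 208   5   5  18] [0.505 0.039 0.01 ] [0.516 0.05  0.027] [0.511 0.045 0.018]
s table z -0.0005725529132467599
1 [305 164  34  32 500] [ 0.562 -0.177  0.005] [ 0.628 -0.09   0.057] [ 0.592 -0.131  0.02 ]
2 [ 202  181   76   63 2679] [0.495 0.009 0.005] [0.65  0.234 0.116] [0.566 0.152 0.073]
3 [283 221   5   7  29] [0.503 0.039 0.008] [0.512 0.051 0.025] [0.506 0.045 0.017]
```

View pics/t_c.png

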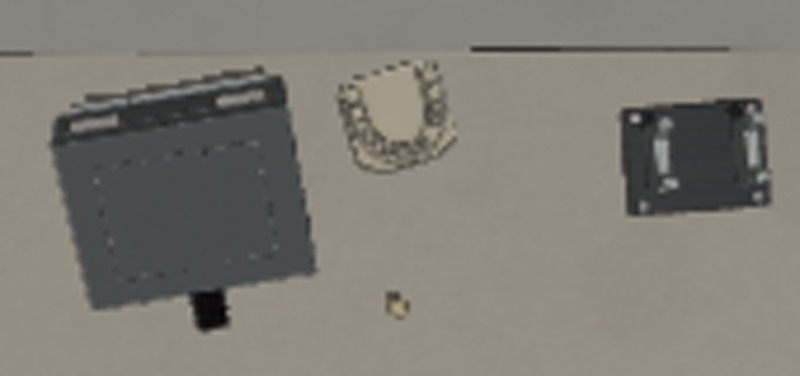

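View pics/s_c.png

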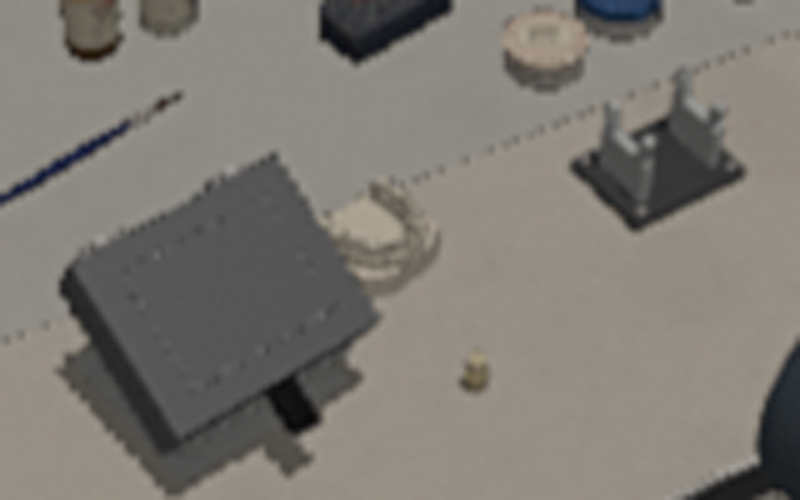

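The top crop shows lid corners at about (92,308), (316,270), (287,110) and (53,145), and the tongue tip at (210,330). The rest's posts are at (665,152) and (753,150). Next I'll fit poses.

```bash
python3 - <<'E'
from h import *
t=dict(np.load('top0.npz'));s=dict(np.load('scene0.npz'))
for n,c in(('t',t),('s',s)):
    P=cloud(c);col=c['color'].astype(int)
    m=(P[...,2]>.05)&(P[...,2]<.13)&(P[...,0]>.47)&(P[...,0]<.66)&(P[...,1]>.08)&(P[...,1]<.26)
    q=P[m]
    # robust plane
    best=None;rng=np.random.default_rng(0)
    for _ in range(300):
        a,b,d=q[rng.choice(len(q),3,False)];nn=np.cross(b-a,d-a)
        if np.linalg.norm(nn)<1e-6: continue
        nn/=np.linalg.norm(nn);k=abs((q-a)@nn)<.002
        if best is None or k.sum()>best.sum(): best=k
    i=q[best];ce=i.mean(0);nn=np.linalg.svd(i-ce)[2][2];nn*=np.sign(nn[2])
    print(n,'plane',ce,nn,'tilt',np.degrees(np.arccos(nn[2])),'yaw',np.degrees(np.arctan2(-nn[1],-nn[0])),best.sum(),len(q))
    # in-plane min area rect
    up=np.array([-nn[0],-nn[1],0]);up/=np.linalg.norm(up);ex=up-nn*(up@nn);ex/=np.linalg.norm(ex);ey=np.cross(nn,ex)
    uv=np.stack([(i-ce)@ex,(i-ce)@ey],1).astype(np.float32)
    r=cv2.minAreaRect(uv*1000);print(r)
    print('corners',[ (ce+ex*a/1000+ey*b/1000).round(4).tolist() for a,b in cv2.boxPoints(r)])
    # tongue : dark pixels
    mt=(col.sum(-1)<75)&(P[...,0]>.46)&(P[...,0]<.56)&(P[...,1]>.08)&(P[...,1]<.26)&(P[...,2]>.02)
    q=P[mt];print('tongue',mt.sum(),q.mean(0),q.min(0),q.max(0))
    # rest plate and posts
    mr=(P[...,2]>.004)&(P[...,2]<.011)&(P[...,0]>.54)&(P[...,0]<.66)&(P[...,1]>-.2)&(P[...,1]<-.07)
    q=P[mr];print('plate',cv2.minAreaRect((q[:,:2]*1000).astype(np.float32)))
    mr=(P[...,2]>.03)&(P[...,2]<.07)&(P[...,0]>.54)&(P[...,0]<.66)&(P[...,1]>-.2)&(P[...,1]<-.07)
    q=P[mr];print('posts',len(q));print(q[np.argsort(q[:,1])].round(4).tolist())
E
```

```text
t plane [0.56652437 0.1628415  0.08809366] [-0.49393573 -0.08374986  0.86545563] tilt 30.065226522533294 yaw 9.623328797477106 1441 2166
((-1.7759437561035156, -0.6164627075195312), (104.7486801147461, 127.71760559082031), 0.1985762119293213)
corners [[0.5096, 0.2171, 0.0609], [0.5313, 0.0913, 0.0611], [0.6206, 0.1068, 0.1136], [0.5989, 0.2327, 0.1133]]
tongue 39 [0.51093176 0.15167187 0.04772488] [0.50072363 0.14433065 0.04154778] [0.51952316 0.15842389 0.05576453]
plate ((599.2582397460938, -144.25283813476562), (123.79537200927734, 86.90581512451172), 77.09300231933594)
posts 118
[[0.5938, -0.1631, 0.0356], [0.5964, -0.1627, 0.0372], [0.582, -0.162, 0.0501], [0.5871, -0.1612, 0.0534], [0.5904, -0.1608, 0.0445], [0.5966, -0.1607, 0.0345], [0.5842, -0.1604, 0.0568], [0.6099, -0.1603, 0.0368], [0.6045, -0.1602, 0.0372], [0.5991, -0.1601, 0.0373], [0.6017, -0.16, 0.0378], [0.614, -0.1598, 0.0502], [0.607, -0.1597, 0.0391], [0.6122, -0.1592, 0.0418], [0.5934, -0.1591, 0.0408], [0.6163, -0.1589, 0.0539], [0.5819, -0.1589, 0.0519], [0.6189, -0.1587, 0.0548], [0.5871, -0.1587, 0.053], [0.
[... 6308 characters left out ...]
0461], [0.5917, -0.1049, 0.0333], [0.5968, -0.1049, 0.033], [0.6105, -0.1048, 0.0572], [0.5768, -0.1048, 0.0382], [0.6073, -0.1046, 0.0363], [0.6081, -0.1045, 0.0437], [0.6014, -0.1045, 0.0333], [0.5957, -0.1044, 0.0302], [0.6146, -0.1044, 0.0541], [0.6087, -0.1041, 0.0512], [0.6122, -0.104, 0.0404], [0.607, -0.104, 0.0408], [0.6088, -0.1038, 0.0552], [0.6104, -0.1038, 0.0301], [0.6077, -0.1038, 0.0483], [0.6051, -0.1037, 0.0306], [0.6132, -0.1037, 0.0516], [0.5794, -0.1037, 0.0325], [0.5904, -0.1035, 0.0391], [0.6051, -0.1033, 0.0347], [0.5991, -0.1031, 0.0319], [0.6099, -0.1031, 0.0348], [0.6104, -0.103, 0.0384], [0.5947, -0.1029, 0.0397], [0.5997, -0.1027, 0.0396], [0.61, -0.102, 0.0472]]
```

```bash
cat >> h.py <<'E'
from scipy.spatial.transform import Rotation as Ro
def rz(a): return Ro.from_euler('z',a,degrees=True).as_matrix()
YAW=9.8
C=rz(YAW)                       # case axes
HINGE=np.array([.6161,.1703,.100])
def S(a): # tool pointing down, leaning: tool z=(sin a,0,-cos a) in case frame, tool y = -case y
    a=np.radians(a);z=np.array([np.sin(a),0,-np.cos(a)]);y=np.array([0,-1,0.]);x=np.cross(y,z)
    return np.stack([x,y,z],1)
def tab(th):
    f=np.radians(210)-th;g=np.radians(120)-th
    return HINGE+C@(.123*np.array([np.cos(f),0,np.sin(f)])+.004*np.array([np.cos(g),0,np.sin(g)]))
def rows(p,R,waypts,step=.045,rstep=.13):
    """print rows from pose (p,R) through waypts [(p,R)]; returns list"""
    out=[]
    for q,Q in waypts:
        n=max(int(np.ceil(np.linalg.norm(q-p)/step)),int(np.ceil(Ro.from_matrix(R.T@Q).magnitude()/rstep)),1)
        w=Ro.from_matrix(R.T@Q).as_rotvec()/n
        for i in range(n):
            d=R.T@((q-p)/(n-i))
            out.append(((d*1000).round(1).tolist(),w.round(3).tolist()))
            p=p+R@d;R=R@Ro.from_rotvec(w).as_matrix()
    print('slide',[o[0] for o in out]);print('twist',[o[1] for o in out]);print(len(out))
E
python3 - <<'E'
from h import *
t=dict(np.load('top0.npz'));s=dict(np.load('scene0.npz'))
for c in(t,s):
    P=cloud(c);m=(P[...,2]>.15)&(P[...,0]>.4)&(P[...,1]>-.1)&(P[...,1]<.4)&(c['depth']>0)
    q=P[m]
    print(q.min(0),[(round(float(a),2),q[abs(q[:,0]-a)<.02][:,2].max().round(3)) for a in np.arange(.5,1.3,.05) if (abs(q[:,0]-a)<.02).any()])
from rig import bot
st=bot.read_state()
R=C@S(28);print(tab(0),tab(2.2),R)
up=tab(0)+R@np.array([0,0,-.10])
rows(st['position'],st['tcp_rot'],[(np.array([.42,-.3,.3]),R),(up,R)])
E
```

```text
[ 0.73988187 -0.09994371  0.18492898] [(0.75, np.float64(0.639)), (0.8, np.float64(0.573)), (0.85, np.float64(0.317)), (0.9, np.float64(0.214))]
[ 0.73540484 -0.09997113  0.18182355] [(0.75, np.float64(0.593)), (0.8, np.float64(0.554)), (0.85, np.float64(0.338)), (0.9, np.float64(0.339)), (0.95, np.float64(0.338)), (1.0, np.float64(0.336)), (1.05, np.float64(0.387))]
[0.50916243 0.15182867 0.0419641 ] [0.63279575 0.17318386 0.22189313] [[ 0.87006353  0.1702095   0.46262099]
 [ 0.15028607 -0.9854079   0.07990852]
 [ 0.46947156  0.         -0.88294759]]
slide [[35.3, -24.2, -8.6], [35.4, -24.6, -6.8], [35.4, -25.0, -5.0], [35.3, -25.5, -3.1], [35.1, -25.9, -1.3], [34.8, -26.3, 0.5], [34.4, -26.8, 2.3], [33.9, -27.2, 4.0], [33.2, -27.7, 5.7], [2.2, -39.1, 18.7], [2.2, -39.1, 18.7], [2.2, -39.1, 18.7], [2.2, -39.1, 18.7], [2.2, -39.1, 18.7], [2.2, -39.1, 18.7], [2.2, -39.1, 18.7], [2.2, -39.1, 18.7], [2.2, -39.1, 18.7], [2.2, -39.1, 18.7], [2.2, -39.1, 18.7]]
twist [[-0.003, 0.054, 0.013], [-0.003, 0.054, 0.013], [-0.003, 0.054, 0.013], [-0.003, 0.054, 0.013], [-0.003, 0.054, 0.013], [-0.003, 0.054, 0.013], [-0.003, 0.054, 0.013], [-0.003, 0.054, 0.013], [-0.003, 0.054, 0.013], [0.0, -0.0, -0.0], [0.0, -0.0, -0.0], [0.0, -0.0, -0.0], [0.0, -0.0, -0.0], [0.0, -0.0, -0.0], [0.0, -0.0, -0.0], [0.0, -0.0, -0.0], [0.0, -0.0, -0.0], [0.0, -0.0, -0.0], [0.0, -0.0, -0.0], [0.0, -0.0, -0.0]]
20
```

Emit:
carry_out(grip=[1, 1, 1, 1, 1, 1, 1, 1, 1], slide=[[35, -24, -9], [35, -25, -7], [35, -25, -5], [35, -25, -3], [35, -26, -1], [35, -26, 0], [34, -27, 2], [34, -27, 4], [33, -28, 6]], twist=[[0, 0.054, 0.013], [0, 0.054, 0.013], [0, 0.054, 0.013], [0, 0.054, 0.013], [0, 0.054, 0.013], [0, 0.054, 0.013], [0, 0.054, 0.013], [0, 0.054, 0.013], [0, 0.054, 0.013]])

```text
time_s: 1.0
position: [0.4245, -0.2944, 0.3041]
tcp_rot: [[0.868, 0.163, 0.469], [0.124, -0.986, 0.113], [0.481, -0.04, -0.876]]
force: [1.0, -0.2, 0.7]
opening: 0.997
```

```bash
cat > go.py <<'E'
from h import *
from rig import bot
st=bot.read_state();p,R=st['position'],st['tcp_rot']
E
python3 - <<'E'
from go import *
Q=C@S(28);print(p,R.round(3),st['time_s'])
rows(p,R,[(tab(0)+Q@np.array([0,0,-.12]),Q)])
E
```

```text
[ 0.42452385 -0.29443493  0.30412927] [[ 0.868  0.163  0.469]
 [ 0.124 -0.986  0.113]
 [ 0.481 -0.04  -0.876]] 1.0
slide [[0.4, -38.1, 18.2], [0.5, -38.2, 18.0], [0.6, -38.2, 17.9], [0.7, -38.3, 17.8], [0.8, -38.3, 17.7], [0.9, -38.4, 17.6], [1.1, -38.4, 17.5], [1.2, -38.5, 17.4], [1.3, -38.5, 17.3], [1.4, -38.6, 17.2], [1.5, -38.6, 17.0]]
twist [[-0.003, -0.001, -0.002], [-0.003, -0.001, -0.002], [-0.003, -0.001, -0.002], [-0.003, -0.001, -0.002], [-0.003, -0.001, -0.002], [-0.003, -0.001, -0.002], [-0.003, -0.001, -0.002], [-0.003, -0.001, -0.002], [-0.003, -0.001, -0.002], [-0.003, -0.001, -0.002], [-0.003, -0.001, -0.002]]
11
```

Emit:
carry_out(grip=[1, 1, 1, 1, 1, 1, 1, 1, 1, 1, 1, 1], slide=[[0, -38, 18], [0, -38, 18], [1, -38, 18], [1, -38, 18], [1, -38, 18], [1, -38, 18], [1, -38, 17], [1, -38, 17], [1, -39, 17], [1, -39, 17], [2, -39, 17], [0, 0, 0]], twist=[[-0.003, -0.001, -0.002], [-0.003, -0.001, -0.002], [-0.003, -0.001, -0.002], [-0.003, -0.001, -0.002], [-0.003, -0.001, -0.002], [-0.003, -0.001, -0.002], [-0.003, -0.001, -0.002], [-0.003, -0.001, -0.002], [-0.003, -0.001, -0.002], [-0.003, -0.001, -0.002], [-0.003, -0.001, -0.002], [0, 0, 0]])

```text
time_s: 2.2
position: [0.4557, 0.1352, 0.1501]
tcp_rot: [[0.866, 0.167, 0.472], [0.15, -0.986, 0.074], [0.478, 0.007, -0.879]]
force: [-0.0, 0.2, 0.1]
opening: 0.998
```

```bash
cat >> go.py <<'E'
def wcap(n):
    st=bot.read_state();c=bot.capture('wrist')
    T=np.eye(4);T[:3,:3]=st['tcp_rot'];T[:3,3]=st['position'];T=T@c['T_tool_cam']
    c=dict(c);c['position']=T[:3,3];c['rotation']=T[:3,:3]
    np.savez(n+'.npz',**c);cv2.imwrite(f'pics/{n}.png',cv2.resize(c['color'][:,:,::-1],(800,600),interpolation=cv2.INTER_CUBIC));return c
def scap(n,name='scene',box=None):
    c=bot.capture(name);np.savez(n+'.npz',**c);im=c['color'][:,:,::-1]
    if box: u0,u1,v0,v1=box;im=im[v0:v1,u0:u1]
    f=min(800/im.shape[1],600/im.shape[0]);cv2.imwrite(f'pics/{n}.png',cv2.resize(im,None,fx=f,fy=f,interpolation=cv2.INTER_CUBIC));return c
E
python3 - <<'E'
from go import *
wcap('w1');Q=C@S(28);print(p,R.round(3),Q.T@(tab(0)-p)*1000,st['time_s'])
E
```

```text
[0.45570854 0.13522142 0.15008629] [[ 0.866  0.167  0.472]
 [ 0.15  -0.986  0.074]
 [ 0.478  0.007 -0.879]] [ -1.75617899  -7.26655863 121.52218021] 2.2
```

View pics/w1.png

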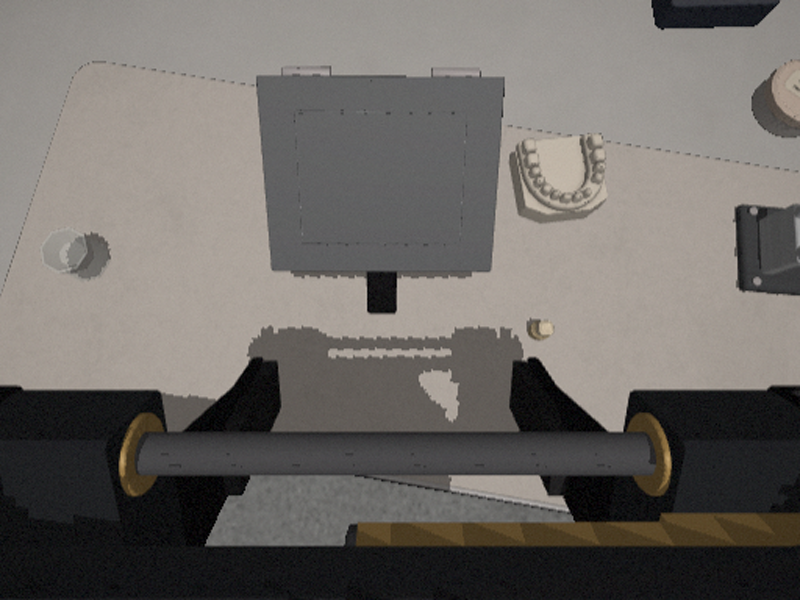

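The wrist view shows the lid front edge from (272,270) to (491,271), with the tongue spanning x 367–397 and y 272–313. The die is at (541,328), clear to the right of the fingers.

```bash
python3 - <<'E'
from go import *
c=dict(np.load('w1.npz'))
k=.64
for u,v in((370,280),(394,280),(382,292),(382,300),(382,310)): print((u,v),world(c,u*k,v*k).round(4))
P=cloud(c)
for u,v in((275,262),(488,262),(265,85),(498,85)): print((u,v),world(c,u*k,v*k).round(4))
m=np.zeros((384,512),bool);m[176:201,234:256]=1
m&=(c['color'].astype(int).sum(-1)<60)
q=(P[m]-HINGE)@C;print('tongue in hinge frame level',q.mean(0),q.min(0),q.max(0))
print((tab(0)-HINGE)@C)
E
```

```text
(370, 280) [0.5155 0.1594 0.051 ]
(394, 280) [0.5181 0.1452 0.0505]
(382, 292) [0.5103 0.1513 0.0469]
(382, 300) [0.5058 0.1505 0.045 ]
(382, 310) [0.5001 0.1496 0.0428]
(275, 262) [0.5141 0.2144 0.0628]
(488, 262) [0.535  0.0929 0.0627]
(265, 85) [0.5946 0.2258 0.1093]
(498, 85) [0.6149 0.1077 0.1098]
tongue in hinge frame level [-0.10895688 -0.00022269 -0.05211961] [-0.1670157  -0.0088241  -0.06031538] [-0.09806925  0.00842007  0.23185123]
[-1.08521125e-01 -4.29992628e-19 -5.80358984e-02]
```

Emit:
carry_out(grip=[1, 1, 1, 1, 1, 0.2, 0.2], slide=[[-4, -7, 20], [0, 0, 30], [0, 0, 30], [0, 0, 25], [0, 0, 18], [0, 0, 5], [0, 0, 0]], twist=[[0.005, 0, 0], [0, 0, 0], [0, 0, 0], [0, 0, 0], [0, 0, 0], [0, 0, 0], [0, 0, 0]])

```text
time_s: 2.95
position: [0.4886, 0.1384, 0.0932]
tcp_rot: [[0.866, 0.165, 0.471], [0.141, -0.986, 0.087], [0.479, -0.009, -0.878]]
force: [0.6, -0.7, 0.6]
opening: 0.898
```

```bash
python3 - <<'E'
from go import *
wcap('w2');Q=C@S(28);print(Q.T@(p-tab(0))*1000,st['time_s'],st['opening'],st['force'])
print(Ro.from_matrix(R.T@Q).as_rotvec())
E
```

```text
[  4.13981708   9.70935276 -55.84984456] 2.95 0.8975298924739765 [ 0.56217192 -0.68890267  0.62598911]
[-0.0052605  -0.01117999 -0.00860534]
```

View pics/w2.png

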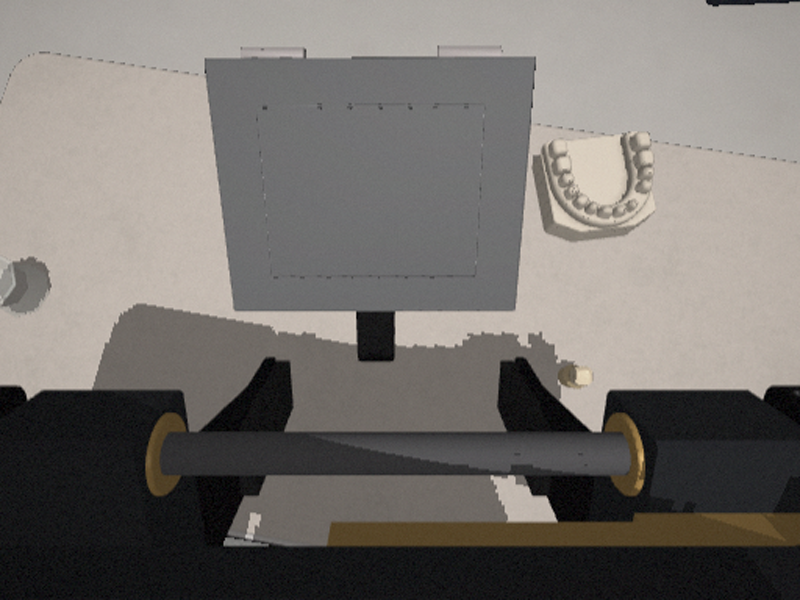

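The tongue is at (376,335), a little left of centre. The die at (577,376) is clear of the right finger. The rows reached less than commanded, so I'll continue and correct.

Emit:
carry_out(grip=[0.2, 0.2, 0.2, 0.2, 0.2], slide=[[-6, -10, 0], [-2, -4, 15], [0, 0, 25], [0, 0, 15], [0, 0, 0]], twist=[[-0.005, -0.011, -0.008], [0, 0, 0], [0, 0, 0], [0, 0, 0], [0, 0, 0]])

```text
time_s: 3.5
position: [0.5073, 0.1515, 0.0447]
tcp_rot: [[0.867, 0.166, 0.47], [0.146, -0.986, 0.078], [0.476, 0.001, -0.879]]
force: [-0.7, 0.8, 0.1]
opening: 0.603
```

```bash
python3 - <<'E'
from go import *
Q=C@S(28);print(Q.T@(p-tab(0))*1000,st['time_s'],st['opening'],st['force'])
print(Ro.from_matrix(R.T@Q).as_rotvec())
E
```

```text
[-4.38016258e-01 -2.35661602e-03 -3.27660031e+00] 3.5 0.6028625419467831 [-0.74149965  0.81023936  0.13228532]
[ 0.0032807  -0.0074443  -0.00360819]
```

Emit:
carry_out(grip=[0.2, 0.2, 0], slide=[[-2, 0, 8], [-1, 0, 6], [0, 0, 0]], twist=[[0.003, -0.007, -0.003], [0, 0, 0], [0, 0, 0]])

```text
time_s: 3.8
position: [0.5114, 0.1511, 0.0321]
tcp_rot: [[0.869, 0.169, 0.464], [0.149, -0.986, 0.08], [0.471, -0.0, -0.882]]
force: [0.5, 0.2, 0.2]
opening: 0.562
```

```bash
python3 - <<'E'
from go import *
wcap('w3');Q=C@S(28);print(Q.T@(p-tab(0))*1000,st['time_s'],st['opening'],st['force'])
E
```

```text
[-2.75783362  1.12686121  9.65416293] 3.8 0.5624900432495453 [0.48211535 0.20785533 0.18045378]
```

View pics/w3.png

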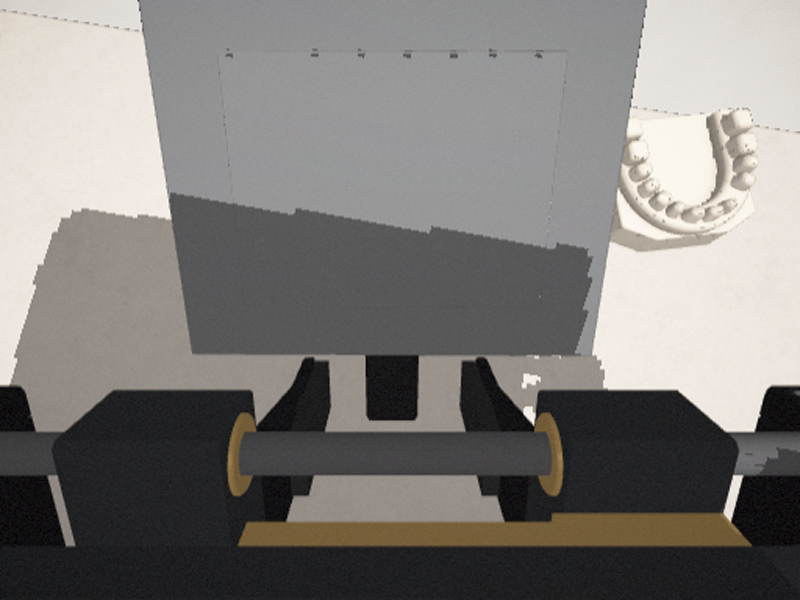

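The tongue (x 366–418) sits centred between the fingers (inner faces at 330 and 461). I'll close now.

Emit:
carry_out(grip=[-1, -1, -1, -1, -1], slide=[[0, 0, -1], [0, 0, 0], [0, 0, 0], [0, 0, 0], [0, 0, 0]], twist=[[0, 0, 0], [0, 0, 0], [0, 0, 0], [0, 0, 0], [0, 0, 0]])

```text
time_s: 4.35
position: [0.5102, 0.1519, 0.0347]
tcp_rot: [[0.868, 0.172, 0.465], [0.151, -0.985, 0.081], [0.473, 0.0, -0.881]]
force: [0.1, 5.3, -0.5]
opening: 0.202
```

```bash
python3 - <<'E'
from go import *
off=C.T@(p-tab(0));print(off,st['opening'],st['force'],st['time_s'])
# arc about hinge of grasp point taken as the pinch point; rotation about case y
# pinch pivot approx: tongue overlap with pad: keep TCP offset const => translate by tab(th)-tab(0)
pts=[(p+tab(th)-tab(0),R) for th in np.arange(.2,2.3,.2)]
rows(p,R,pts,step=.05)
E
```

```text
[ 1.00861897e-03 -9.82377178e-05 -7.30847230e-03] 0.20236379838008633 [ 0.13520606  5.28779237 -0.48027581] 4.35
slide [[2.5, -0.0, -24.4], [7.3, -0.0, -23.5], [11.8, 0.0, -21.6], [15.8, 0.0, -18.8], [19.3, 0.0, -15.3], [21.9, 0.0, -11.1], [23.7, 0.0, -6.5], [24.5, 0.0, -1.7], [24.4, 0.0, 3.2], [23.2, 0.0, 8.0], [21.2, 0.0, 12.4]]
twist [[0.0, 0.0, 0.0], [0.0, 0.0, 0.0], [0.0, 0.0, 0.0], [0.0, 0.0, 0.0], [0.0, 0.0, 0.0], [0.0, 0.0, 0.0], [0.0, 0.0, 0.0], [0.0, 0.0, 0.0], [0.0, 0.0, 0.0], [0.0, 0.0, 0.0], [0.0, 0.0, 0.0]]
11
```

Emit:
carry_out(grip=[-1, -1, -1, -1], slide=[[2, 0, -24], [6, 0, -24], [10, 0, -22], [0, 0, 0]], twist=[[0, 0, 0], [0, 0, 0], [0, 0, 0], [0, 0, 0]])

```text
time_s: 4.75
position: [0.4956, 0.1495, 0.0985]
tcp_rot: [[0.868, 0.171, 0.466], [0.149, -0.985, 0.083], [0.473, -0.003, -0.881]]
force: [-0.5, 5.0, -2.3]
opening: 0.197
```

```bash
cat >> go.py <<'E'
def lidth(p,R):
    off=np.array([.0010,0,-.0073])
    v=C.T@(p-HINGE)-off; r=np.hypot(v[0],v[2]); a=np.degrees(np.arctan2(v[2],v[0]))%360
    a0=v0=C.T@(tab(0)-HINGE); a0=np.degrees(np.arctan2(a0[2],a0[0]))%360
    return np.radians(a0-a),r,v[1]
E
python3 - <<'E'
from go import *
th,r,y=lidth(p,R);print(th,r,y,st['opening'],st['force'],st['time_s'])
off=C@np.array([.001,0,-.0073])
rows(p,R,[(off+tab(t),C@S(28)) for t in np.arange(th+.2,2.3,.2)],step=.05)
E
```

```text
0.537906339890076 0.12338640800553582 -1.2399898115306147e-05 0.1967854225105787 [-0.52846448  5.01097943 -2.30111522] 4.75
slide [[14.9, -0.1, -19.5], [18.2, -0.0, -16.5], [21.1, -0.0, -12.5], [23.2, 0.0, -8.1], [24.3, -0.0, -3.3], [24.5, 0.0, 1.6], [23.7, 0.0, 6.4], [22.0, -0.0, 11.0]]
twist [[-0.003, -0.004, -0.001], [-0.0, -0.0, 0.0], [-0.0, -0.0, 0.0], [-0.0, -0.0, 0.0], [-0.0, -0.0, 0.0], [-0.0, -0.0, 0.0], [-0.0, -0.0, 0.0], [-0.0, -0.0, 0.0]]
8
```

Lid at about 0.54 rad, and the pinch is following the right radius (123.4 mm).

Emit:
carry_out(grip=[-1, -1, -1, -1], slide=[[15, 0, -20], [18, 0, -17], [21, 0, -13], [0, 0, 0]], twist=[[-0.003, -0.004, 0], [0, 0, 0], [0, 0, 0], [0, 0, 0]])

```text
time_s: 5.15
position: [0.4963, 0.1496, 0.1079]
tcp_rot: [[0.878, 0.168, 0.449], [0.143, -0.986, 0.089], [0.457, -0.014, -0.889]]
force: [2.9, 7.7, -1.1]
opening: 0.199
```

```bash
cat > a.py <<'E'
from go import *
th,r,y=lidth(p,R);print(th,r,y,st['opening'],st['force'],st['time_s'])
off=C@np.array([.001,0,-.0073])
rows(p,R,[(off+tab(t),C@S(28)) for t in np.arange(th+.2,2.3,.2)],step=.05)
E
python3 a.py
```

```text
0.6147894620345741 0.12349200620654674 -1.8558521354095838e-05 0.1990519337468628 [ 2.93377627  7.6626619  -1.06406891] 5.15
slide [[16.2, -0.4, -18.6], [19.4, 0.0, -15.0], [22.0, -0.0, -10.9], [23.8, -0.0, -6.3], [24.5, 0.0, -1.4], [24.3, 0.0, 3.5], [23.2, -0.0, 8.2], [21.1, 0.0, 12.7]]
twist [[-0.011, 0.014, -0.009], [-0.0, -0.0, -0.0], [0.0, -0.0, 0.0], [0.0, -0.0, -0.0], [0.0, -0.0, -0.0], [0.0, -0.0, -0.0], [0.0, -0.0, -0.0], [0.0, -0.0, -0.0]]
8
```

```bash
python3 - <<'E'
from go import *
print(st['joint_positions'].round(1),st['qvel'].round(1),st['tau'].round(1),st['moment'])
wcap('w4');scap('s4',box=(150,400,60,260))
E
```

```text
[  1.8  30.3 124.1 106.5   4.5 -23.2] [-0.6  1.3  0.2  6.4  0.4 -5.8] [ -2.9 -32.9  -4.   -0.4  -1.4   0.8] [1.10390843 0.12779596 0.58329135]
```

View pics/w4.png

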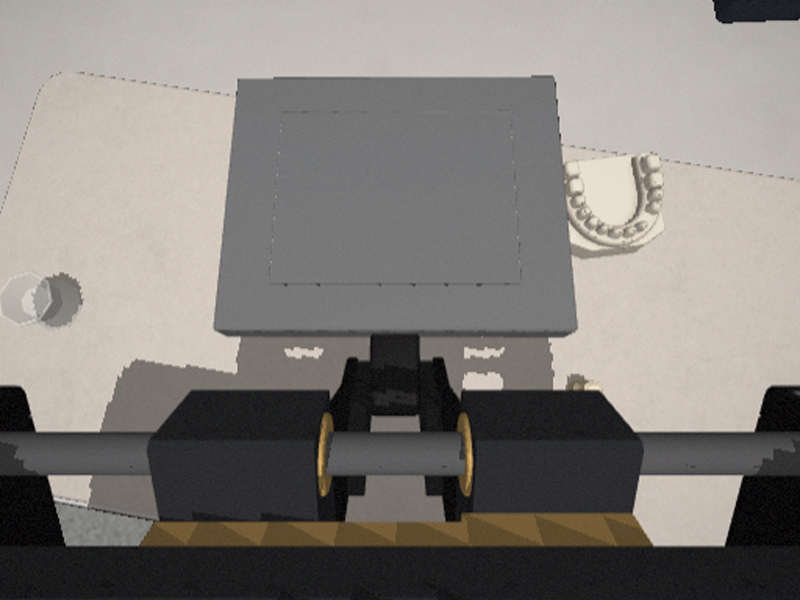

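View pics/s4.png

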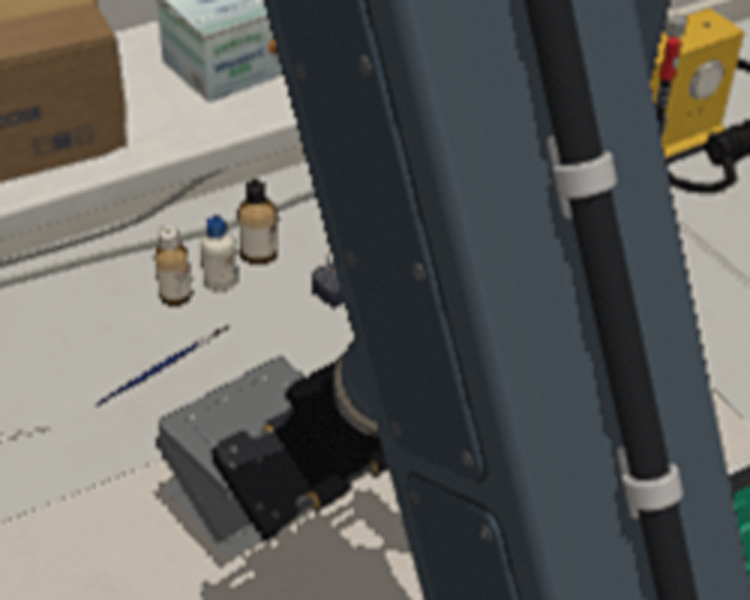

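The lid is part-way up and the pinch is holding: the tongue is at (395,385) between the fingers. The slow progress comes from the wrist singularity (j5 = 4.5°), so I'll turn the tool more upright about the pinch.

Emit:
carry_out(grip=[-1, -1, -1, -1, -1, -1], slide=[[-0.7, 0, 0], [-0.7, 0, 0], [-0.7, 0, 0], [-0.7, 0, 0], [0, 0, 0], [0, 0, 0]], twist=[[-0.011, -0.1, -0.009], [0, -0.1, 0], [0, -0.1, 0], [0, -0.1, 0], [0, 0, 0], [0, 0, 0]])

```text
time_s: 5.85
position: [0.4959, 0.1496, 0.1065]
tcp_rot: [[0.9, 0.161, 0.406], [0.131, -0.986, 0.101], [0.416, -0.037, -0.908]]
force: [5.1, 10.2, -0.5]
opening: 0.205
```

```bash
python3 - <<'E'
from go import *
print(st['joint_positions'].round(1),lidth(p,R),st['opening'],st['force'],st['moment'])
Q=C.T@R;print(Q.round(3),'tilt',np.degrees(np.arctan2(Q[0,2],-Q[2,2])))
E
```

```text
[  1.2  29.9 122.4  56.2   6.4  27.5] (np.float64(0.6029711710195523), np.float64(0.12368970958215782), np.float64(8.731141492250258e-05)) 0.20540966966644378 [ 5.09872406 10.17162817 -0.51286686] [ 1.34373947 -0.57308736  0.55202874]
[[ 0.909 -0.009  0.417]
 [-0.024 -0.999  0.03 ]
 [ 0.416 -0.037 -0.908]] tilt 24.6485596419788
```

Emit:
carry_out(grip=[-1, -1, -1, -1, -1, -1], slide=[[-0.7, 0, 0], [-0.7, 0, 0], [-0.7, 0, 0], [-0.7, 0, 0], [0, 0, 0], [0, 0, 0]], twist=[[-0.03, -0.1, -0.02], [-0.01, -0.1, 0], [0, -0.1, 0], [0, -0.1, 0], [0, 0, 0], [0, 0, 0]])

```text
time_s: 6.45
position: [0.4955, 0.1501, 0.1036]
tcp_rot: [[0.968, 0.163, 0.192], [0.149, -0.985, 0.083], [0.203, -0.052, -0.978]]
force: [-1.4, -6.9, 0.5]
opening: 0.2
```

```bash
cat > b.py <<'E'
from go import *
print(st['time_s'],st['joint_positions'].round(1),lidth(p,R),st['opening'],st['force'],st['moment'])
Q=C.T@R;print(Q.round(3),'tilt',np.degrees(np.arctan2(Q[0,2],-Q[2,2])))
E
python3 b.py
```

```text
6.45 [  1.8  30.  112.7  10.   26.3  74.2] (np.float64(0.5791282637535998), np.float64(0.12375617924920153), np.float64(0.0006630087514009036)) 0.20039871062428327 [-1.40871775 -6.92010713  0.45741831] [-1.35078405 -0.11407037 -0.33235153]
[[ 0.979 -0.007  0.203]
 [-0.018 -0.999  0.049]
 [ 0.203 -0.052 -0.978]] tilt 11.736806522724315
```

```bash
cat > a.py <<'E'
from go import *
import sys
tl=float(sys.argv[1]);Q=C@S(tl)
v=C.T@(p+R@np.array([.0026,0,-.0069])-HINGE);v0=C.T@(tab(0)-HINGE)
th=np.arctan2(v0[2],v0[0])%(2*np.pi)-np.arctan2(v[2],v[0])%(2*np.pi)
print('th',th,'r',np.hypot(v[0],v[2]),np.hypot(v0[0],v0[2]),'y',v[1],st['opening'],st['force'],st['time_s'],st['joint_positions'].round(1))
off=Q@np.array([-.0026,0,.0069])
rows(p,R,[(off+tab(t),Q) for t in np.arange(th+.2,2.35,.2)],step=.05)
E
python3 a.py 10
```

```text
th 0.5804662838620285 r 0.12161848809240303 0.1230650234632082 y 0.00027745033479521894 0.20039871062428327 [-1.40871775 -6.92010713  0.45741831] 6.45 [  1.8  30.  112.7  10.   26.3  74.2]
slide [[7.8, -0.6, -23.2], [13.1, 0.0, -20.8], [17.0, -0.0, -17.7], [20.2, 0.0, -14.0], [22.6, 0.0, -9.7], [24.0, -0.0, -5.0], [24.6, 0.0, -0.2], [24.1, 0.0, 4.7]]
twist [[-0.049, -0.03, -0.017], [-0.0, 0.0, 0.0], [0.0, -0.0, 0.0], [0.0, -0.0, 0.0], [0.0, -0.0, 0.0], [0.0, -0.0, 0.0], [0.0, -0.0, 0.0], [0.0, -0.0, 0.0]]
8
```

Emit:
carry_out(grip=[-1, -1, -1, -1, -1], slide=[[8, 0, -23], [13, 0, -21], [17, 0, -18], [20, 0, -14], [0, 0, 0]], twist=[[-0.04, -0.03, -0.017], [-0.01, 0, 0], [0, 0, 0], [0, 0, 0], [0, 0, 0]])

```text
time_s: 6.95
position: [0.5362, 0.1565, 0.1862]
tcp_rot: [[0.972, 0.179, 0.156], [0.176, -0.984, 0.029], [0.158, -0.001, -0.987]]
force: [3.9, -2.9, -4.5]
opening: 0.2
```

```bash
python3 a.py 10
```

```text
th 1.3560878586462044 r 0.1227521860346516 0.1230650234632082 y -1.8468364873155137e-05 0.1997480116735845 [ 3.91750788 -2.89729926 -4.53406663] 6.95 [  4.3  24.7 100.8   1.4  45.4  83.1]
slide [[22.1, 0.1, -10.8], [23.9, 0.0, -5.6], [24.6, -0.0, -0.8], [24.2, -0.0, 4.1]]
twist [[-0.002, 0.016, 0.008], [-0.0, -0.0, -0.0], [0.0, 0.0, -0.0], [0.0, 0.0, -0.0]]
4
```

Emit:
carry_out(grip=[-1, -1, -1, -1], slide=[[22, 0, -11], [24, 0, -6], [25, 0, -1], [0, 0, 0]], twist=[[0, 0.016, 0.008], [0, 0, 0], [0, 0, 0], [0, 0, 0]])

```text
time_s: 7.35
position: [0.5938, 0.1661, 0.2133]
tcp_rot: [[0.972, 0.181, 0.148], [0.179, -0.983, 0.028], [0.15, -0.0, -0.989]]
force: [1.1, -3.6, -0.6]
opening: 0.203
```

```bash
python3 a.py 10
```

```text
th 1.8878676473571823 r 0.12237814394151317 0.1230650234632082 y -0.00033434193294577553 0.2027893453603548 [ 1.07454346 -3.56478929 -0.60450611] 7.35 [ 4.8 26.9 90.8  1.1 53.7 83.8]
slide [[24.7, -0.1, 1.3], [23.5, 0.0, 7.3]]
twist [[-0.002, 0.024, 0.011], [0.0, 0.0, 0.0]]
2
```

Emit:
carry_out(grip=[-1, -1, -1], slide=[[24, 0, 2], [18, 0, 5], [0, 0, 0]], twist=[[0, 0, 0], [0, 0, 0], [0, 0, 0]])

```text
time_s: 7.65
position: [0.6336, 0.1728, 0.2143]
tcp_rot: [[0.972, 0.187, 0.144], [0.185, -0.982, 0.026], [0.146, 0.001, -0.989]]
force: [0.3, -3.3, 3.6]
opening: 0.198
```

```bash
python3 a.py 10;python3 -c "
from go import *
wcap('w5')"
```

```text
th 2.2189611320051306 r 0.12300545191096655 0.1230650234632082 y -0.00048593843992760237 0.19770823876223634 [ 0.34155817 -3.34567584  3.57174796] 7.65 [ 5.2 30.  84.7  0.9 56.9 83.9]
slide []
twist []
0
```

View pics/w5.png

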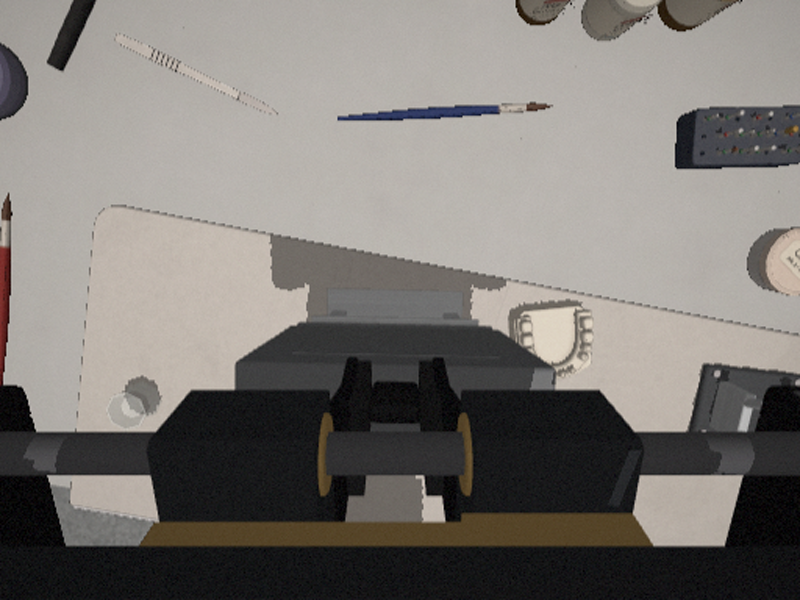

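The lid stands nearly upright at about 2.22 rad, with the tongue still pinched at (395,400). I'll release it slowly, then withdraw upward.

Emit:
carry_out(grip=[0.3, 0.3, 0.3, 0.3, 0.3, 0.3, 0.3, 0.3, 0.3], slide=[[0, 0, 0], [0, 0, 0], [0, 0, 0], [0, 0, -5], [0, 0, -15], [0, 0, -25], [0, 0, -30], [-10, 0, -30], [0, 0, 0]], twist=[[0, 0, 0], [0, 0, 0], [0, 0, 0], [0, 0, 0], [0, 0, 0], [0, 0, 0], [0, 0, 0], [0, 0, 0], [0, 0, 0]])

```text
time_s: 8.6
position: [0.5975, 0.1717, 0.3129]
tcp_rot: [[0.974, 0.193, 0.119], [0.19, -0.981, 0.033], [0.123, -0.01, -0.992]]
force: [1.9, -0.0, -0.9]
opening: 0.647
```

```bash
python3 b.py;python3 -c "
from go import *
wcap('w6');scap('s6',box=(150,400,60,260));scap('t6','top',box=(190,360,125,252))"
```

```text
8.6 [ 5.1 21.9 81.8  1.4 69.3 83.6] (np.float64(1.9753767533357605), np.float64(0.22098022137338375), np.float64(0.004564941840702326)) 0.6468960668721985 [ 1.8617592  -0.00432902 -0.88905146] [-0.00668153  0.05487117  0.01854516]
[[ 0.992  0.023  0.123]
 [ 0.022 -1.     0.012]
 [ 0.123 -0.01  -0.992]] tilt 7.06943132993165
```

View pics/w6.png

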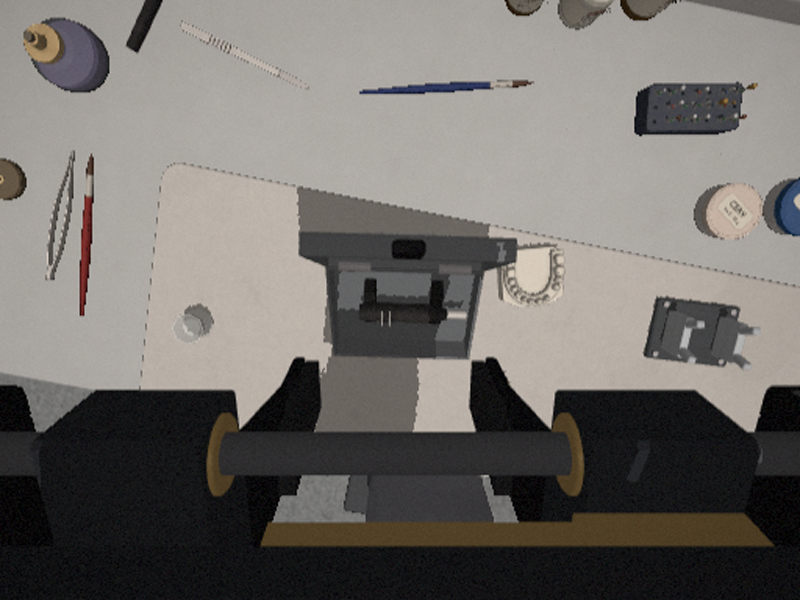

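View pics/s6.png

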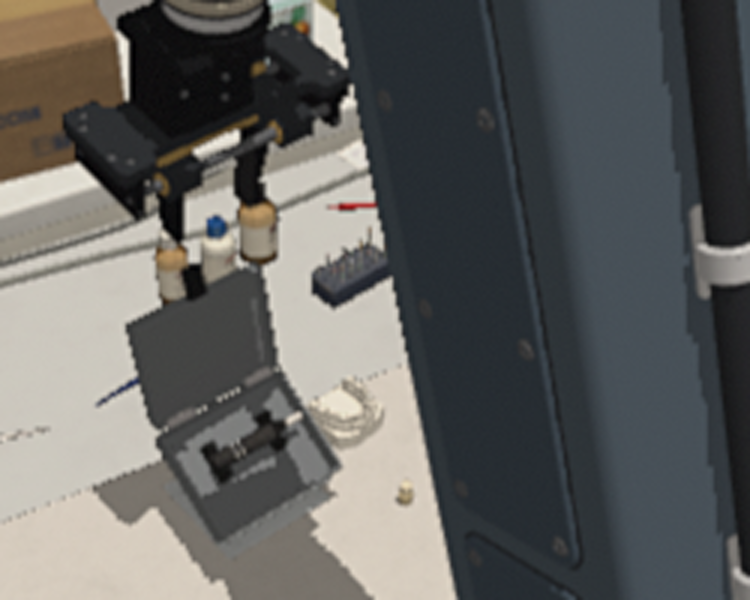

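View pics/t6.png

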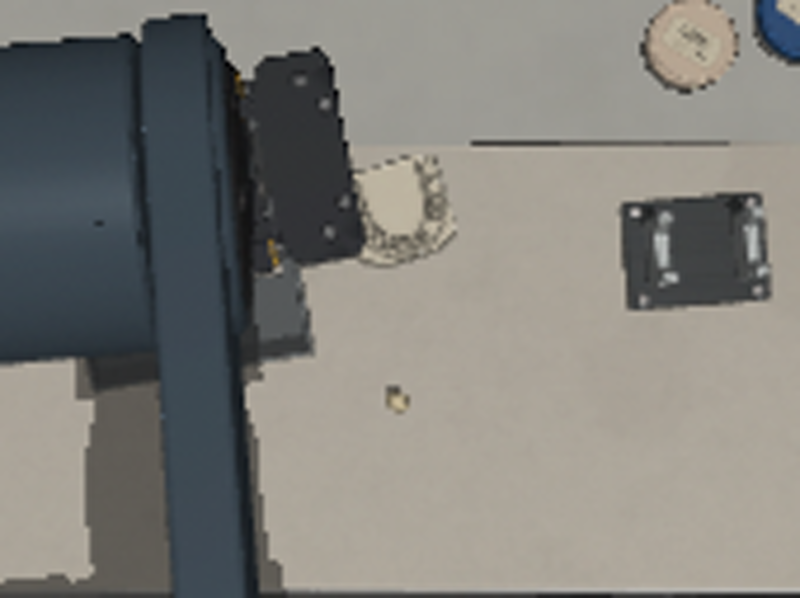

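The lid stands open by itself, leaning back past upright, with its tongue at about (408,248) in the wrist view. The handpiece body spans x 360–447 at row ~315, with the nose toward the arch. The bystanders look unmoved. Next I'll measure the handpiece and check the kinematics for the leaning grasp.

```bash
cat > kin.py <<'E'
import numpy as np
from scipy.spatial.transform import Rotation as Ro
from scipy.optimize import least_squares
def z(a):return Ro.from_euler('z',a,degrees=True)
def y(a):return Ro.from_euler('y',a,degrees=True)
PAR=None
def fk(q,k):
    h,a1,d,L2,e,L3,L6=k
    A=z(q[0]);F=A*y(q[1]+q[2]);H=F*z(q[3])*y(q[4])*z(q[5]+90)
    p=np.array([0,0,h])+A.apply([a1,d,0])+(A*y(q[1])).apply([0,0,L2])+F.apply([e,0,L3])+H.apply([0,0,L6])
    return p,H.as_matrix()
D=[((-83.738,30.275,82.159,-.003,67.687,-10.23),(.17733,-.59853,.22159)),
((1.8,30.3,124.1,106.5,4.5,-23.2),(.4963,.1496,.1079)),
((1.2,29.9,122.4,56.2,6.4,27.5),(.4959,.1496,.1065)),
((1.8,30.,112.7,10,26.3,74.2),(.4955,.1501,.1036)),
((4.3,24.7,100.8,1.4,45.4,83.1),(.5362,.1565,.1862)),
((4.8,26.9,90.8,1.1,53.7,83.8),(.5938,.1661,.2133)),
((5.2,30,84.7,.9,56.9,83.9),(.6336,.1728,.2143)),
((5.1,21.9,81.8,1.4,69.3,83.6),(.5975,.1717,.3129))]
f=least_squares(lambda k:np.concatenate([fk(q,k)[0]-p for q,p in D]+[np.array([k[1],k[4]])*.02]),[.2,0,.11,.42,0,.4,.3])
K=f.x
LO=np.array([-176,-43,13,-82,0,-163.]);HI=np.array([176,126,139.9,262,151,163.])
def ik(p,R,q0):
    g=lambda q:np.concatenate([(fk(q,K)[0]-p)*10,Ro.from_matrix(R.T@fk(q,K)[1]).as_rotvec()*3])
    r=least_squares(g,np.clip(q0,LO+1,HI-1),bounds=(LO,HI));return r.x,np.abs(r.fun).max()
E
python3 - <<'E'
from go import *
from kin import *
print('K',K.round(4),'res',np.abs(f.fun).max())
c=dict(np.load('w6.npz'));P=cloud(c)
# points in slope frame at hinge
Sl=C@Ro.from_euler('y',-30,degrees=True).as_matrix()  # x up slope, z normal
q=(P-HINGE)@Sl
m=(q[...,0]>-.1)&(q[...,0]<-.008)&(abs(q[...,1])<.06)&(q[...,2]>.0035)&(q[...,2]<.02)
h=q[m];print(len(h),h.min(0),h.max(0),np.median(h,0))
for y0 in np.arange(-.06,.05,.01):
    k=h[abs(h[:,1]-y0)<.005]
    if len(k):print(round(y0,2),len(k),k[:,0].min().round(4),k[:,0].max().round(4),np.percentile(k[:,2],[10,50,90]).round(4))
# lid front edge / angle
mt=(q[...,2]>.07)&(q[...,0]>.02)&(abs(q[...,1])<.07)
L=q[mt];print('lid',L.min(0),L.max(0))
E
```

```text
K [ 2.788e-01 -2.000e-04  1.108e-01  5.864e-01  1.146e-01  3.926e-01
  3.080e-01] res 0.0022912607204143317
464 [-0.05474899 -0.0548672   0.00351785] [-0.03844389  0.03618552  0.00978214] [-0.04372166  0.00016932  0.00687013]
-0.05 10 -0.0481 -0.0439 [0.0036 0.0038 0.0041]
-0.04 16 -0.0488 -0.0418 [0.0035 0.0043 0.0052]
-0.03 48 -0.0504 -0.0396 [0.0046 0.0058 0.0075]
-0.02 62 -0.0517 -0.0388 [0.0045 0.007  0.0082]
-0.01 66 -0.0529 -0.0387 [0.0049 0.0071 0.0083]
0.0 59 -0.0507 -0.0384 [0.0042 0.0069 0.008 ]
0.01 70 -0.0547 -0.0386 [0.0048 0.0073 0.0088]
0.02 64 -0.0526 -0.0385 [0.005  0.0073 0.0089]
0.03 63 -0.0509 -0.0389 [0.0045 0.0067 0.0081]
0.04 6 -0.0472 -0.0414 [0.0041 0.006  0.0071]
lid [ 0.05965892 -0.06999551  0.07001153] [0.23141221 0.0699716  0.3088003 ]
```

```bash
cat >> h.py <<'E'
SL=C@Ro.from_euler('y',-30,degrees=True).as_matrix()
def G(a,sg):
    a=np.radians(a);z=np.array([np.sin(a),0,-np.cos(a)]);y=sg*np.array([np.cos(a),0,np.sin(a)]);x=np.cross(y,z)
    return np.stack([x,y,z],1)
HP=HINGE+SL@np.array([-.046,0,0])
E
python3 - <<'E'
from go import *
from kin import *
print(HP)
for sg in(1,-1):
  for dep in(.010,-.12,-.2):
    for q0 in((5,30,90,0,50,0),(5,30,90,180,10,-160),(5,30,90,0,50,150)):
        Q=C@G(34,sg);q,e=ik(HP+Q@[0,0,dep],Q,np.array(q0,float));print(sg,dep,q.round(0),e.round(4))
E
```

```text
[0.57684414 0.16351934 0.077     ]
1 0.01 [   3.   39.  117.  157.   11. -163.] 0.0284
1 0.01 [   3.   39.  117.  157.   11. -163.] 0.0284
1 0.01 [  6.  38. 113. -40.   0.  36.] 0.2374
1 -0.12 [  2.  22. 124.  89.   4. -95.] 0.0
1 -0.12 [  2.  22. 124.  89.   4. -95.] 0.0
1 -0.12 [  5.  23. 123. -34.   0.  30.] 0.1386
1 -0.2 [  1.  10. 125.  24.  12. -31.] 0.0
1 -0.2 [  1.  10. 125.  24.  12. -31.] 0.0
1 -0.2 [  1.  10. 125.  24.  12. -31.] 0.0
-1 0.01 [  3.  40. 118. 162.  12.  12.] 0.0
-1 0.01 [  3.  40. 118. 162.  12.  12.] 0.0
-1 0.01 [  3.  40. 118. 162.  12.  12.] 0.0
-1 -0.12 [  2.  22. 124.  89.   4.  85.] 0.0
-1 -0.12 [  2.  22. 124.  89.   4.  85.] 0.0
-1 -0.12 [  2.  22. 124.  89.   4.  85.] 0.0
-1 -0.2 [  1.  10. 125.  24.  12. 149.] 0.0
-1 -0.2 [  1.  10. 125.  24.  12. 149.] 0.0
-1 -0.2 [  1.  10. 125.  24.  12. 149.] 0.0
```

```bash
python3 - <<'E'
from go import *
from kin import *
A=C@G(15,-1);B=C@G(34,-1);q0=st['joint_positions']
for Q,d in((A,-.17),(C@G(25,-1),-.15),(B,-.12),(B,-.06),(B,.01)):
    q0,e=ik(HP+Q@[0,0,d],Q,q0);print(q0.round(0),e.round(3))
rows(p,R,[(HP+A@[0,0,-.17],A)])
E
```

```text
[  1.  18. 104.   9.  44. 163.] 0.179
[  2.  17. 115.  11.  23. 163.] 0.044
[  2.  22. 124.  89.   4.  85.] 0.0
[  3.  31. 122. 147.   7.  27.] 0.0
[  3.  40. 118. 162.  12.  12.] 0.0
slide [[-5.5, 0.3, 4.5], [-5.5, 1.0, 4.4], [-5.4, 1.7, 4.4], [-5.2, 2.4, 4.3], [-4.9, 3.0, 4.2], [-4.5, 3.6, 4.2], [-4.1, 4.2, 4.1], [-3.6, 4.7, 4.0], [-3.0, 5.1, 3.9], [-2.4, 5.5, 3.9], [-1.8, 5.8, 3.8], [-1.1, 6.0, 3.8], [-0.4, 6.1, 3.7]]
twist [[0.008, 0.01, 0.122], [0.008, 0.01, 0.122], [0.008, 0.01, 0.122], [0.008, 0.01, 0.122], [0.008, 0.01, 0.122], [0.008, 0.01, 0.122], [0.008, 0.01, 0.122], [0.008, 0.01, 0.122], [0.008, 0.01, 0.122], [0.008, 0.01, 0.122], [0.008, 0.01, 0.122], [0.008, 0.01, 0.122], [0.008, 0.01, 0.122]]
13
```

```bash
python3 - <<'E'
from go import *
from kin import *
B=C@G(34,-1);q0=st['joint_positions']
W=[]
for t,d in((20,-.16),(30,-.14),(40,-.12),(45,-.11)):
    Q=C@S(t);q0,e=ik(HP+Q@[0,0,d],Q,q0);print(q0.round(0),e.round(3));W.append((HP+Q@[0,0,d],Q))
Q=W[-1][1]
for k in(.25,.5,.75,1):
    Qk=Q@Ro.from_rotvec([0,0,k*np.pi/2]).as_matrix();q0,e=ik(HP+Qk@[0,0,-.11],Qk,q0);print('z',q0.round(0),e.round(3))
for d in(-.08,-.04,.01):q0,e=ik(HP+B@[0,0,d],B,q0);print(q0.round(0),e.round(3))
rows(p,R,W[1:2])
E
```

```text
[  3.  17. 108.   4.  35.  81.] 0.0
[  2.  19. 120.  18.  12.  66.] 0.0
[  1.  25. 130. 160.  16. -77.] 0.0
[  0.  31. 135. 167.  31. -86.] 0.0
z [  0.  31. 135. 167.  31. -63.] 0.0
z [  0.  31. 135. 167.  31. -41.] 0.0
z [  0.  31. 135. 167.  31. -18.] 0.0
z [  0.  31. 135. 167.  31.   4.] 0.0
[  2.  28. 123. 136.   6.  37.] 0.0
[  3.  33. 121. 154.   9.  20.] 0.0
[  3.  40. 118. 162.  12.  12.] 0.0
slide [[-25.6, 0.8, 24.5], [-28.0, 0.9, 21.8], [-30.1, 0.9, 18.8], [-31.8, 1.0, 15.7]]
twist [[-0.004, 0.102, 0.005], [-0.004, 0.102, 0.005], [-0.004, 0.102, 0.005], [-0.004, 0.102, 0.005]]
4
```

Emit:
carry_out(grip=[0.2, 0.2, 0.2, 0.2, 0.2, 0.2, 0.2, 0.2, 0.2], slide=[[-26, 1, 24], [-28, 1, 22], [-30, 1, 19], [-32, 1, 16], [0, 0, 0], [-10, 0, 8], [-10, 0, 8], [-10, 0, 8], [0, 0, 0]], twist=[[0, 0.1, 0.005], [0, 0.1, 0.005], [0, 0.1, 0.005], [0, 0.1, 0.005], [0, 0.06, 0], [0, 0.08, 0], [0, 0.08, 0], [0, 0.08, 0], [0, 0.08, 0]])

```text
time_s: 9.65
position: [0.5146, 0.1796, 0.1954]
tcp_rot: [[0.805, 0.225, 0.549], [0.136, -0.971, 0.199], [0.578, -0.085, -0.812]]
force: [-0.5, 0.6, 0.6]
opening: 0.598
```

```bash
python3 b.py; python3 - <<'E'
from go import *
print(SL.T@(p-HP)); W=C@S(42); rows(p,R,[(HP+W@[0,0,-.12],W)])
E
```

```text
9.65 [  1.3  20.5 122.6  76.6  11.    6.7] (np.float64(1.2927320494193433), np.float64(0.1429376459510046), np.float64(0.02644859982933736)) 0.597881516744815 [-0.4909803   0.63573735  0.58075631] [-0.11382274  0.31154517 -0.04717791]
[[ 0.816  0.057  0.575]
 [-0.003 -0.995  0.102]
 [ 0.578 -0.085 -0.812]] tilt 35.32351310968567
[0.00846858 0.0264486  0.13182788]
slide [[-17.3, 13.8, 4.3], [-17.6, 13.5, 3.9]]
twist [[-0.051, 0.058, -0.004], [-0.051, 0.058, -0.004]]
2
```

Crossing the singularity now: j4 is at 77° on its way to about 165°.

Emit:
carry_out(grip=[0, 0, 0, 0, 0, 0], slide=[[-17, 14, 4], [-17, 13, 4], [-5, 5, 0], [0, 0, 0], [0, 0, 0], [0, 0, 0]], twist=[[-0.05, 0.06, 0], [-0.05, 0.06, 0], [-0.03, 0.06, 0], [-0.02, 0.05, 0], [0, 0.05, 0], [0, 0, 0]])

```text
time_s: 10.25
position: [0.5034, 0.187, 0.1814]
tcp_rot: [[0.743, 0.226, 0.63], [0.107, -0.969, 0.221], [0.661, -0.097, -0.744]]
force: [0.7, -0.0, -0.5]
opening: 0.501
```

```bash
python3 b.py; python3 - <<'E'
from go import *
print(SL.T@(p-HP)); W=C@G(40,-1); rows(p,R,[(HP+W@[0,0,-.12],W)])
E
```

```text
10.25 [  1.5  24.3 129.3 139.3  18.3 -55.8] (np.float64(1.173194568988052), np.float64(0.14068850698570728), np.float64(0.0356044004079955)) 0.5014914358968463 [ 0.73856089 -0.01795378 -0.51978788] [-0.1955533   0.37862517  0.01982587]
[[ 0.75   0.057  0.659]
 [-0.021 -0.994  0.111]
 [ 0.661 -0.097 -0.744]] tilt 41.50701899414785
[-0.00701485  0.0356044   0.12459383]
slide [[-1.2, 3.0, -0.0], [-0.8, 3.1, -0.0], [-0.4, 3.2, 0.0], [0.1, 3.2, 0.0], [0.5, 3.2, 0.1], [0.9, 3.1, 0.1], [1.3, 3.0, 0.1], [1.6, 2.8, 0.2], [2.0, 2.5, 0.2], [2.3, 2.3, 0.2], [2.6, 1.9, 0.3], [2.8, 1.6, 0.3]]
twist [[-0.009, 0.006, 0.129], [-0.009, 0.006, 0.129], [-0.009, 0.006, 0.129], [-0.009, 0.006, 0.129], [-0.009, 0.006, 0.129], [-0.009, 0.006, 0.129], [-0.009, 0.006, 0.129], [-0.009, 0.006, 0.129], [-0.009, 0.006, 0.129], [-0.009, 0.006, 0.129], [-0.009, 0.006, 0.129], [-0.009, 0.006, 0.129]]
12
```

Emit:
carry_out(grip=[-0.1, -0.1, -0.1, -0.1, -0.1, -0.1, -0.1, -0.1, -0.1, -0.1, -0.1, -0.1], slide=[[-1, 3, 0], [-1, 3, 0], [0, 3, 0], [0, 3, 0], [0, 3, 0], [1, 3, 0], [1, 3, 0], [2, 3, 0], [2, 3, 0], [2, 2, 0], [3, 2, 0], [3, 2, 0]], twist=[[-0.009, 0.006, 0.13], [-0.009, 0.006, 0.13], [-0.009, 0.006, 0.13], [-0.009, 0.006, 0.13], [-0.009, 0.006, 0.13], [-0.009, 0.006, 0.13], [-0.009, 0.006, 0.13], [-0.009, 0.006, 0.13], [-0.009, 0.006, 0.13], [-0.009, 0.006, 0.13], [-0.009, 0.006, 0.13], [-0.009, 0.006, 0.13]])

```text
time_s: 11.45
position: [0.4934, 0.1513, 0.1563]
tcp_rot: [[0.112, -0.792, 0.6], [-0.992, -0.057, 0.11], [-0.053, -0.608, -0.792]]
force: [-0.3, 0.1, 0.2]
opening: 0.451
```

```bash
python3 b.py; python3 - <<'E'
from go import *
wcap('w7');print(SL.T@(p-HP)); W=C@G(35,-1); rows(p,R,[(HP+W@[0,0,-.10],W)])
E
```

```text
11.45 [  1.3  26.  130.  157.2  14.4  19.9] (np.float64(0.9614189109087631), np.float64(0.14042157093885077), np.float64(0.0021853147086225433)) 0.4511126577873182 [-0.29870585  0.13346995  0.2275495 ] [0.13045604 0.31677685 0.02055457]
[[-0.059 -0.79   0.61 ]
 [-0.997  0.079  0.006]
 [-0.053 -0.608 -0.792]] tilt 37.595041153734364
[-0.03337017  0.00218531  0.11087582]
slide [[0.5, -23.1, 14.4]]
twist [[-0.045, 0.008, -0.079]]
1
```

View pics/w7.png

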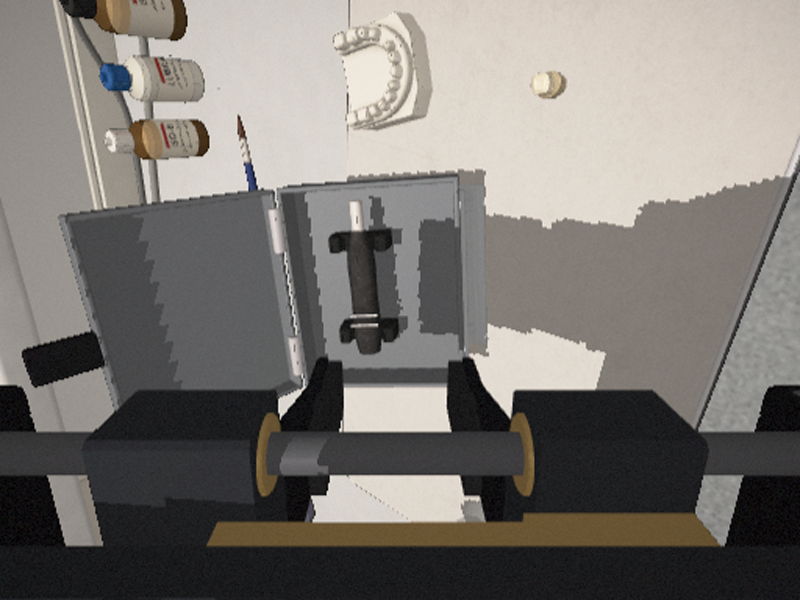

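The case is seen from above: the handpiece body runs from about (359,232) to (369,353), the saddles are at rows 241 and 330, and the open lid is on the left. I'll measure again from here.

```bash
python3 - <<'E'
from go import *
c=dict(np.load('w7.npz'));P=cloud(c);q=(P-HINGE)@SL
m=(q[...,0]>-.09)&(q[...,0]<-.015)&(abs(q[...,1])<.062)&(q[...,2]>.002)&(q[...,2]<.02)
h=q[m]
for y0 in np.arange(-.06,.05,.01):
    k=h[abs(h[:,1]-y0)<.005]
    t=k[k[:,2]>.005]
    if len(t)>3:print(round(y0,2),len(k),np.percentile(k[:,0],[2,98]).round(4),'top',np.percentile(t[:,0],[3,50,97]).round(4),np.percentile(t[:,2],[50,90]).round(4))
t=h[h[:,2]>.004];print('y ext',np.percentile(t[:,1],[0.5,99.5]))
# rim: n ~0 near y=0.. front wall & hinge wall
r=q[(abs(q[...,1])<.05)&(abs(q[...,2])<.004)&(q[...,0]>-.115)&(q[...,0]<.01)]
print(np.histogram(r[:,0],bins=np.arange(-.115,.012,.004)))
r=q[(abs(q[...,2])<.004)&(abs(q[...,1])<.08)&(q[...,0]>-.09)&(q[...,0]<-.06)];print(np.histogram(r[:,1],bins=np.arange(-.08,.081,.004)))
E
```

```text
-0.04 82 [-0.0514 -0.0433] top [-0.0489 -0.0474 -0.0463] [0.0053 0.0059]
-0.03 163 [-0.0533 -0.0405] top [-0.0521 -0.047  -0.0419] [0.0062 0.0075]
-0.02 183 [-0.0545 -0.0399] top [-0.0534 -0.0477 -0.0411] [0.0073 0.0084]
-0.01 175 [-0.0545 -0.04  ] top [-0.0533 -0.0475 -0.0411] [0.0071 0.0082]
0.0 168 [-0.0543 -0.0402] top [-0.0528 -0.0473 -0.0415] [0.0071 0.008 ]
0.01 169 [-0.0544 -0.0398] top [-0.0534 -0.0472 -0.0401] [0.0073 0.0086]
0.02 166 [-0.0545 -0.0398] top [-0.0534 -0.047  -0.0398] [0.0075 0.0087]
0.03 134 [-0.054  -0.0403] top [-0.0528 -0.0475 -0.0415] [0.0069 0.0077]
0.04 20 [-0.0526 -0.0412] top [-0.0501 -0.0467 -0.043 ] [0.0061 0.0066]
y ext [-0.04966386  0.03630866]
(array([  0,   0, 203, 130,   0,   0,   0,   0,   0,   0,   0,   0,   0,
        67,  86, 156,  70,  41,  12,   0,  78,  59,   0,   0,   0,   0,
         0, 220, 419, 304, 147]), array([-0.115, -0.111, -0.107, -0.103, -0.099, -0.095, -0.091, -0.087,
       -0.083, -0.079, -0.075, -0.071, -0.067, -0.063, -0.059, -0.055,
       -0.051, -0.047, -0.043, -0.039, -0.035, -0.031, -0.027, -0.023,
       -0.019, -0.
[... 320 characters left out ...]
-02, -7.2000000e-02, -6.8000000e-02,
       -6.4000000e-02, -6.0000000e-02, -5.6000000e-02, -5.2000000e-02,
       -4.8000000e-02, -4.4000000e-02, -4.0000000e-02, -3.6000000e-02,
       -3.2000000e-02, -2.8000000e-02, -2.4000000e-02, -2.0000000e-02,
       -1.6000000e-02, -1.2000000e-02, -8.0000000e-03, -4.0000000e-03,
        6.9388939e-17,  4.0000000e-03,  8.0000000e-03,  1.2000000e-02,
        1.6000000e-02,  2.0000000e-02,  2.4000000e-02,  2.8000000e-02,
        3.2000000e-02,  3.6000000e-02,  4.0000000e-02,  4.4000000e-02,
        4.8000000e-02,  5.2000000e-02,  5.6000000e-02,  6.0000000e-02,
        6.4000000e-02,  6.8000000e-02,  7.2000000e-02,  7.6000000e-02,
        8.0000000e-02]))
```

```bash
sed -i 's/-.046,0,0/-.047,-.0005,0/' h.py; python3 - <<'E'
from go import *
W=C@G(34,-1); rows(p,R,[(HP+W@[0,0,-.10],W),(HP+W@[0,0,-.06],W)],step=.03)
E
```

```text
slide [[0.5, -23.9, 14.3], [0.0, -0.0, 20.0], [0.0, -0.0, 20.0]]
twist [[-0.062, 0.008, -0.083], [-0.0, 0.0, 0.0], [-0.0, 0.0, 0.0]]
3
```

Emit:
carry_out(grip=[-0.2, -0.2, -0.2, -0.2, -0.2], slide=[[0, -24, 14], [0, -6, 8], [0, 0, 15], [0, 0, 10], [0, 0, 0]], twist=[[-0.06, 0.008, -0.08], [-0.01, 0, -0.01], [0, 0, 0], [0, 0, 0], [0, 0, 0]])

```text
time_s: 12.0
position: [0.5244, 0.164, 0.1295]
tcp_rot: [[0.164, -0.812, 0.561], [-0.986, -0.112, 0.127], [-0.04, -0.574, -0.818]]
force: [0.3, -0.8, 0.5]
opening: 0.402
```

```bash
cat > d.py <<'E'
from go import *
import sys
W=C@G(float(sys.argv[1]),-1);print(st['time_s'],st['joint_positions'].round(1),st['opening'],st['force'].round(1))
print('slopeframe mm',(SL.T@(p-HP)*1000).round(1),'tool mm',(W.T@(p-HP)*1000).round(1)); rows(p,R,[(HP+W@[0,0,float(sys.argv[2])],W)])
E
python3 d.py 34 -.06; python3 -c "
from go import *
wcap('w8')"
```

```text
12.0 [  2.3  30.2 124.8 148.   11.3  27. ] 0.40175269245339595 [ 0.3 -0.8  0.5]
slopeframe mm [-17.4   9.9  71.3] tool mm [ -9.9  12.4 -72.3]
slide [[10.0, -12.5, 12.3]]
twist [[-0.018, 0.029, -0.028]]
1
```

View pics/w8.png

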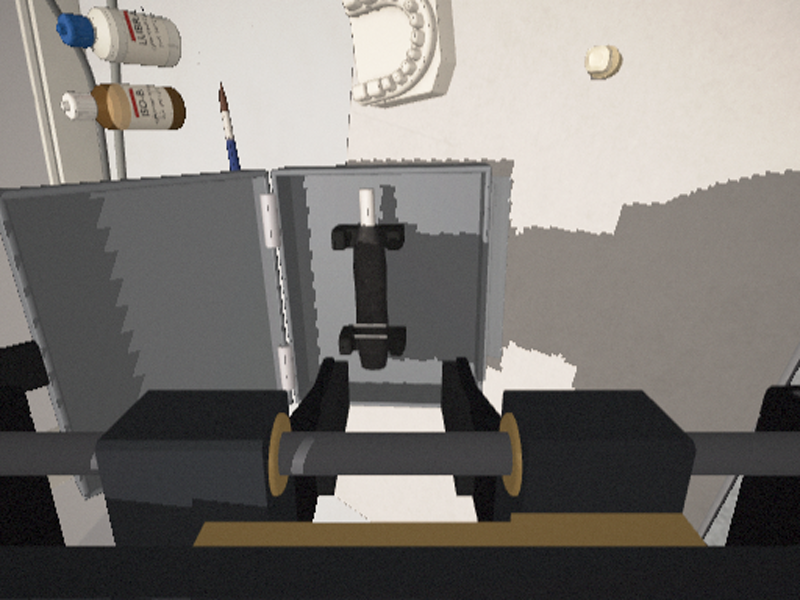

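The handpiece is at (370,290) and the gripper is still off-centre. I'll make the lateral correction before going lower.

Emit:
carry_out(grip=[-0.2, -0.2, -0.2, -0.2], slide=[[10, -12, 0], [5, -6, 0], [0, 0, 0], [0, 0, 0]], twist=[[-0.018, 0.029, -0.028], [-0.01, 0.01, -0.01], [0, 0, 0], [0, 0, 0]])

```text
time_s: 12.45
position: [0.5386, 0.1504, 0.139]
tcp_rot: [[0.177, -0.823, 0.54], [-0.984, -0.158, 0.081], [0.019, -0.545, -0.838]]
force: [-1.4, -0.7, 0.3]
opening: 0.398
```

```bash
python3 d.py 34 -.05
```

```text
12.45 [  2.2  28.5 121.4 129.    4.4  43.6] 0.3977350296983026 [-1.4 -0.7  0.3]
slopeframe mm [-2.6 -5.9 73.6] tool mm [  5.9  -2.5 -73.6]
slide [[-6.3, 2.0, 23.6]]
twist [[0.017, -0.012, 0.016]]
1
```

Emit:
carry_out(grip=[-0.2, -0.2, -0.2, -0.2], slide=[[-6, 2, 6], [0, 0, 10], [0, 0, 8], [0, 0, 0]], twist=[[0.02, 0, 0.015], [-0.02, 0, 0], [0, 0, 0], [0, 0, 0]])

```text
time_s: 12.85
position: [0.545, 0.1567, 0.1193]
tcp_rot: [[0.17, -0.832, 0.528], [-0.985, -0.148, 0.084], [0.009, -0.534, -0.845]]
force: [-0.3, 0.6, -0.9]
opening: 0.398
```

```bash
python3 d.py 35 -.035
```

```text
12.85 [  3.   31.3 120.5 140.8   5.1  33.1] 0.3981903198819945 [-0.3  0.6 -0.9]
slopeframe mm [-6.  -0.8 52.8] tool mm [  0.8   1.4 -53.2]
slide [[-1.0, -2.3, 18.1]]
twist [[0.047, -0.007, 0.005]]
1
```

Emit:
carry_out(grip=[-0.2, -0.2, -0.2, -0.2], slide=[[-1, -2, 10], [0, -1, 10], [0, 0, 0], [0, 0, 0]], twist=[[0.047, 0, 0], [0.02, 0, 0], [0, 0, 0], [0, 0, 0]])

```text
time_s: 13.25
position: [0.5527, 0.1614, 0.1066]
tcp_rot: [[0.174, -0.806, 0.566], [-0.985, -0.143, 0.098], [0.002, -0.574, -0.819]]
force: [0.7, -0.3, 0.1]
opening: 0.402
```

```bash
python3 d.py 35 -.02; python3 -c "
from go import *
wcap('w9')"
```

```text
13.25 [  3.   34.2 121.7 159.8  11.4  14.1] 0.40209902733314384 [ 0.7 -0.3  0.1]
slopeframe mm [-5.1  2.5 37.7] tool mm [ -2.5   1.8 -38. ]
slide [[2.6, -1.8, 18.0]]
twist [[-0.001, 0.001, 0.004]]
1
```

View pics/w9.png

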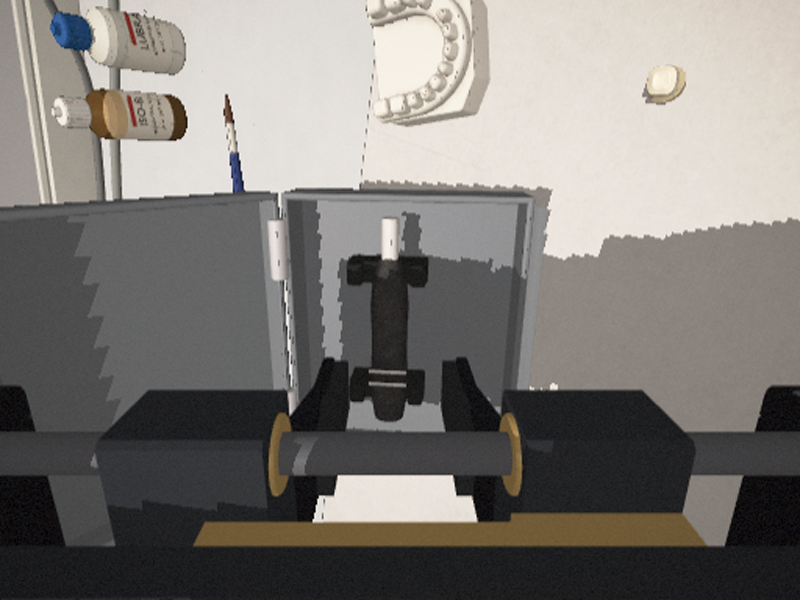

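Alignment is good: the handpiece is at column ~390, between finger faces at 348 and 443. I'll keep going down.

Emit:
carry_out(grip=[-0.2, -0.2, -0.2, -0.2], slide=[[3, -2, 10], [0, 0, 12], [0, 0, 8], [0, 0, 0]], twist=[[0, 0, 0.004], [0, 0, 0], [0, 0, 0], [0, 0, 0]])

```text
time_s: 13.7
position: [0.5744, 0.1617, 0.0829]
tcp_rot: [[0.171, -0.805, 0.568], [-0.985, -0.139, 0.099], [-0.0, -0.577, -0.817]]
force: [-1.1, -0.1, 0.9]
opening: 0.4
```

```bash
python3 d.py 35 .008
```

```text
13.7 [  2.9  37.9 119.4 162.   13.   12. ] 0.39982021930335165 [-1.1 -0.1  0.9]
slopeframe mm [ 1.6 -0.9  6.5] tool mm [ 0.9 -2.1 -6.3]
slide [[-0.9, 2.2, 14.3]]
twist [[-0.004, 0.001, 0.0]]
1
```

Emit:
carry_out(grip=[-0.2, -0.2, -0.2], slide=[[-1, 2, 7], [0, 1, 7], [0, 0, 0]], twist=[[0, 0, 0], [0, 0, 0], [0, 0, 0]])

```text
time_s: 14.0
position: [0.5802, 0.1639, 0.068]
tcp_rot: [[0.171, -0.806, 0.567], [-0.985, -0.139, 0.099], [-0.0, -0.576, -0.818]]
force: [-0.2, -0.5, -0.7]
opening: 0.399
```

```bash
python3 d.py 35 .010; python3 -c "
from go import *
wcap('w10');scap('s10',box=(150,400,60,260))"
```

```text
14.0 [  3.2  40.1 118.7 164.3  14.3   9.8] 0.39863759058774284 [-0.2 -0.5 -0.7]
slopeframe mm [-0.6  0.3 -9.5] tool mm [-0.3  1.5  9.4]
slide [[0.3, -1.5, 0.6]]
twist [[-0.003, 0.001, 0.0]]
1
```

View pics/w10.png

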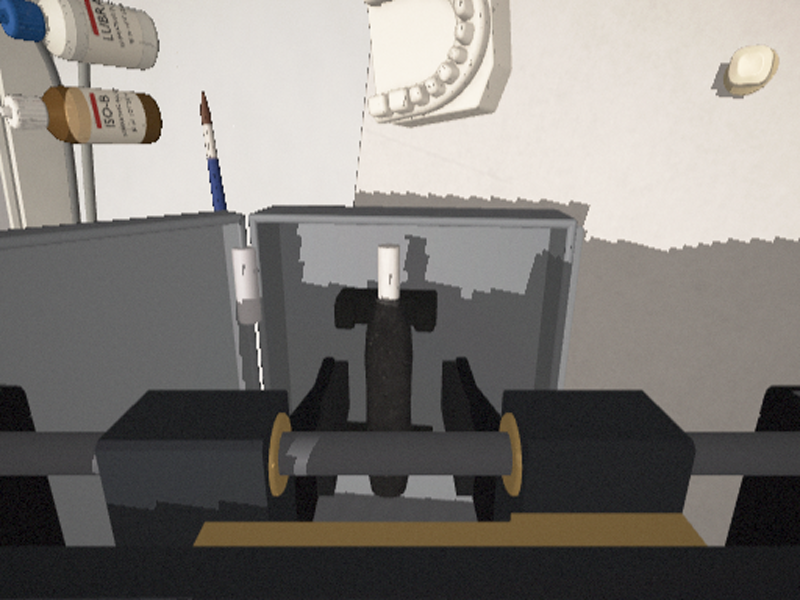

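View pics/s10.png

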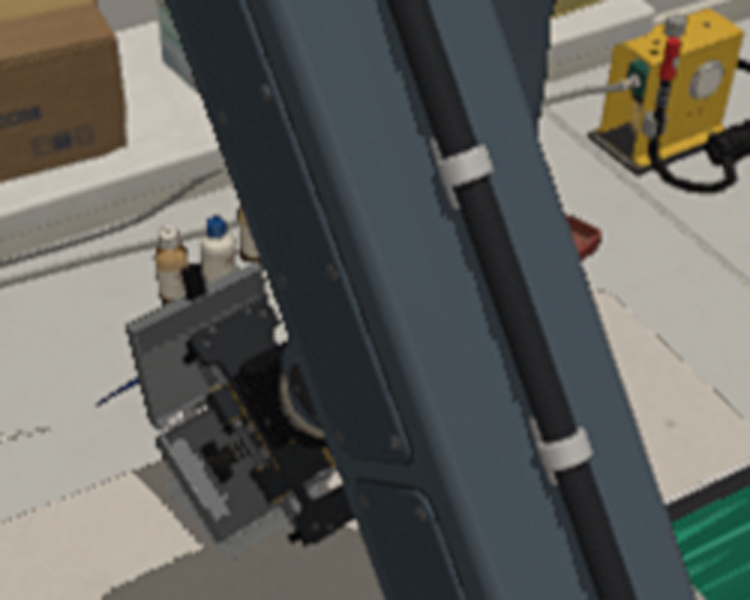

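The handpiece (x 365–412) is between the fingers (348, 443), and the lid clears the gripper body. I'll trim 1.5 mm and close.

Emit:
carry_out(grip=[-0.2, -1, -1, -1, -1, -1], slide=[[0, -2, 1], [0, 0, 0], [0, 0, 0], [0, 0, 0], [0, 0, 0], [0, 0, 0]], twist=[[0, 0, 0], [0, 0, 0], [0, 0, 0], [0, 0, 0], [0, 0, 0], [0, 0, 0]])

```text
time_s: 14.7
position: [0.5817, 0.1643, 0.0699]
tcp_rot: [[0.171, -0.805, 0.568], [-0.985, -0.14, 0.099], [-0.0, -0.576, -0.817]]
force: [-0.2, 0.6, 0.1]
opening: 0.19
```

```bash
python3 d.py 35 .010; python3 - <<'E'
from go import *
U=(R.T@SL[:,2]);print('normal in tool',U*30)
E
```

```text
14.7 [  3.2  39.8 118.5 163.9  13.9  10.2] 0.19015166003994965 [-0.2  0.6  0.1]
slopeframe mm [ 1.7  0.4 -8.7] tool mm [-0.4 -1.   8.8]
slide [[0.4, 1.0, 1.2]]
twist [[-0.003, 0.001, 0.0]]
1
normal in tool [-1.64986812e-02 -2.71907095e+00 -2.98765189e+01]
```

Gripped: the opening of 0.19 is about 16.5 mm. Lifting square to the slope.

Emit:
carry_out(grip=[-1, -1, -1, -1], slide=[[0, -1, -10], [0, -1, -12], [0, -1, -15], [0, 0, 0]], twist=[[0, 0, 0], [0, 0, 0], [0, 0, 0], [0, 0, 0]])

```text
time_s: 15.1
position: [0.5606, 0.1607, 0.1037]
tcp_rot: [[0.171, -0.806, 0.566], [-0.985, -0.14, 0.098], [-0.0, -0.575, -0.818]]
force: [-0.9, -0.4, -0.5]
opening: 0.187
```

```bash
python3 d.py 35 -.07; python3 -c "
from go import *
wcap('w11')"
```

```text
15.1 [  2.9  34.7 120.8 158.8  11.1  15.1] 0.18707050745669312 [-0.9 -0.4 -0.5]
slopeframe mm [ 0.1  0.5 31.4] tool mm [ -0.5  -2.8 -31.2]
slide [[0.5, 2.8, -38.8]]
twist [[-0.001, 0.0, 0.001]]
1
```

View pics/w11.png

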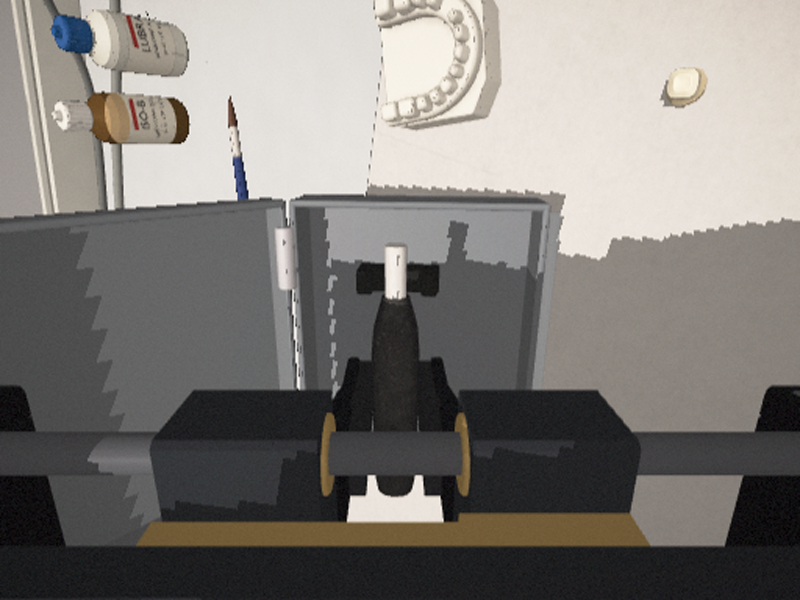

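The handpiece is held and clear of the saddles; its nose is at (397,270). I'll lift further with more lean to stay off the singularity.

Emit:
carry_out(grip=[-1, -1, -1, -1, -1, -1, -1], slide=[[0, -2, -18], [0, -3, -20], [0, -3, -20], [0, -3, -20], [0, -3, -20], [0, 0, 0], [0, 0, 0]], twist=[[0.03, 0, 0], [0.03, 0, 0], [0.03, 0, 0], [0.03, 0, 0], [0, 0, 0], [0, 0, 0], [0, 0, 0]])

```text
time_s: 15.85
position: [0.5113, 0.1515, 0.1909]
tcp_rot: [[0.17, -0.729, 0.664], [-0.985, -0.126, 0.114], [0.001, -0.673, -0.739]]
force: [-0.4, 0.3, -0.8]
opening: 0.189
```

```bash
python3 d.py 42 -.11;python3 -c "
from go import *
Q=C@S(42);rows(p,R,[(p,Q)])"
```

```text
15.85 [  1.   22.8 129.2 157.1  15.2  15.6] 0.18937742471515098 [-0.4  0.3 -0.8]
slopeframe mm [  0.2  -0.2 131.9] tool mm [   0.2  -27.7 -129. ]
slide [[-0.2, 27.8, 18.9]]
twist [[-0.006, -0.001, 0.001]]
1
slide [[0.0, 0.0, 0.0], [0.0, 0.0, 0.0], [0.0, 0.0, 0.0], [0.0, 0.0, 0.0], [0.0, 0.0, 0.0], [0.0, 0.0, 0.0], [0.0, 0.0, 0.0], [0.0, 0.0, 0.0], [0.0, 0.0, 0.0], [0.0, 0.0, 0.0], [0.0, 0.0, 0.0], [0.0, 0.0, 0.0], [0.0, 0.0, 0.0]]
twist [[-0.0, -0.0, -0.121], [-0.0, -0.0, -0.121], [-0.0, -0.0, -0.121], [-0.0, -0.0, -0.121], [-0.0, -0.0, -0.121], [-0.0, -0.0, -0.121], [-0.0, -0.0, -0.121], [-0.0, -0.0, -0.121], [-0.0, -0.0, -0.121], [-0.0, -0.0, -0.121], [-0.0, -0.0, -0.121], [-0.0, -0.0, -0.121], [-0.0, -0.0, -0.121]]
13
```

Emit:
carry_out(grip=[-1, -1, -1, -1, -1, -1, -1, -1, -1, -1, -1, -1], slide=[[0, 0, 0], [0, 0, 0], [0, 0, 0], [0, 0, 0], [0, 0, 0], [0, 0, 0], [0, 0, 0], [0, 0, 0], [0, 0, 0], [0, 0, 0], [0, 0, 0], [0, 0, 0]], twist=[[0, 0, -0.14], [0, 0, -0.14], [0, 0, -0.14], [0, 0, -0.14], [0, 0, -0.14], [0, 0, -0.14], [0, 0, -0.14], [0, 0, -0.14], [0, 0, -0.14], [0, 0, -0.14], [0, 0, -0.14], [0, 0, 0]])

```text
time_s: 17.05
position: [0.5211, 0.1515, 0.1802]
tcp_rot: [[0.728, 0.193, 0.658], [0.158, -0.981, 0.113], [0.667, 0.022, -0.745]]
force: [-0.1, 0.0, -0.4]
opening: 0.191
```

```bash
python3 b.py; python3 - <<'E'
from go import *
Q=C@S(5);rows(p,R,[(p+np.array([0,0,.06]),Q)])
E
```

```text
17.05 [  1.1  24.7 128.2 158.   15.6 -77.1] (np.float64(1.2206258727452726), np.float64(0.13123304892906112), np.float64(-0.002389200139956473)) 0.1910315064572288 [-0.06896465  0.01666427 -0.39053592] [-0.0584201   0.44111446 -0.03080105]
[[ 0.744  0.023  0.667]
 [ 0.032 -0.999 -0.001]
 [ 0.667  0.022 -0.745]] tilt 41.85988857053018
slide [[8.0, 0.3, -8.9], [6.8, 0.2, -9.9], [5.5, 0.1, -10.7], [4.1, 0.1, -11.3], [2.6, 0.0, -11.7]]
twist [[0.002, -0.129, 0.006], [0.002, -0.129, 0.006], [0.002, -0.129, 0.006], [0.002, -0.129, 0.006], [0.002, -0.129, 0.006]]
5
```

Emit:
carry_out(grip=[-1, -1, -1, -1, -1, -1, -1, -1, -1, -1, -1, -1], slide=[[8, 0, -12], [7, 0, -12], [5, 0, -12], [4, 0, -12], [3, 0, -12], [0, 0, -10], [0, 0, 0], [0, 0, 0], [0, 0, 0], [0, 0, 0], [0, 0, 0], [0, 0, 0]], twist=[[0, -0.12, 0], [0, -0.12, 0], [0, -0.12, 0], [0, -0.12, 0], [0, -0.12, 0], [0, -0.12, 0], [0, -0.1, 0], [0, -0.1, 0], [0, -0.1, 0], [0, -0.1, 0], [0, -0.1, 0], [0, 0, 0]])

```text
time_s: 18.25
position: [0.5131, 0.2178, 0.1931]
tcp_rot: [[0.918, 0.303, 0.255], [0.24, -0.938, 0.25], [0.315, -0.168, -0.934]]
force: [-0.4, 0.1, 0.3]
opening: 0.189
```

```bash
python3 b.py
```

```text
18.25 [  4.   22.  108.5  23.4  35.6  60.2] (np.float64(1.3073023437296694), np.float64(0.13777258851682522), np.float64(0.0642810068186538)) 0.18918372986929216 [-0.41983993  0.12664443  0.31700295] [-0.18379793  0.14569962 -0.03431785]
[[ 0.946  0.139  0.294]
 [ 0.08  -0.976  0.202]
 [ 0.315 -0.168 -0.934]] tilt 17.468065921072554
```

```bash
python3 - <<'E'
from go import *
yw=2.9
x=rz(yw)@[0,1,0];z=np.array([0,0,-1.]);Q=np.stack([x,np.cross(z,x),z],1)
M=C@S(0)
rows(p,R,[(np.array([.52,.15,.30]),M),(np.array([.58,-.06,.24]),Q)])
E
```

```text
slide [[7.9, 15.9, -38.3], [4.6, 18.1, -37.9], [1.4, 20.3, -37.0], [1.9, 18.1, 5.0], [-0.2, 18.2, 5.0], [-2.4, 18.0, 5.0], [-4.6, 17.6, 5.0], [-6.7, 16.9, 5.0], [-8.7, 16.0, 5.0], [-10.5, 14.8, 5.0], [-12.3, 13.5, 5.0], [-13.8, 11.9, 5.0], [-15.1, 10.1, 5.0], [-16.2, 8.2, 5.0], [-17.1, 6.2, 5.0]]
twist [[-0.063, -0.104, 0.037], [-0.063, -0.104, 0.037], [-0.063, -0.104, 0.037], [-0.0, 0.0, -0.121], [-0.0, 0.0, -0.121], [-0.0, 0.0, -0.121], [-0.0, 0.0, -0.121], [-0.0, 0.0, -0.121], [-0.0, 0.0, -0.121], [-0.0, 0.0, -0.121], [-0.0, 0.0, -0.121], [-0.0, 0.0, -0.121], [-0.0, 0.0, -0.121], [-0.0, 0.0, -0.121], [-0.0, 0.0, -0.121]]
15
```

Emit:
carry_out(grip=[-1, -1, -1, -1], slide=[[8, 16, -38], [5, 18, -38], [1, 20, -37], [0, 5, -15]], twist=[[-0.063, -0.104, 0.037], [-0.063, -0.104, 0.037], [-0.063, -0.104, 0.037], [-0.02, -0.03, 0]])

```text
time_s: 18.65
position: [0.5105, 0.1469, 0.3064]
tcp_rot: [[0.984, 0.169, -0.06], [0.168, -0.986, -0.018], [-0.062, 0.008, -0.998]]
force: [-0.7, 0.5, -1.4]
opening: 0.189
```

Emit:
carry_out(grip=[-1, -1, -1, -1, -1, -1, -1, -1, -1, -1, -1, -1], slide=[[2, 18, 5], [0, 18, 5], [-2, 18, 5], [-5, 18, 5], [-7, 17, 5], [-9, 16, 5], [-11, 15, 5], [-12, 13, 5], [-14, 12, 5], [-15, 10, 5], [-16, 8, 5], [-17, 6, 5]], twist=[[0, 0, -0.121], [0, 0, -0.121], [0, 0, -0.121], [0, 0, -0.121], [0, 0, -0.121], [0, 0, -0.121], [0, 0, -0.121], [0, 0, -0.121], [0, 0, -0.121], [0, 0, -0.121], [0, 0, -0.121], [0, 0, -0.121]])

```text
time_s: 19.85
position: [0.5665, -0.0481, 0.2229]
tcp_rot: [[-0.122, 0.99, -0.069], [0.991, 0.125, 0.044], [0.052, -0.063, -0.997]]
force: [0.7, -0.5, -0.6]
opening: 0.191
```

```bash
python3 b.py; python3 - <<'E'
from go import *
yw=2.9
x=rz(yw)@[0,1,0];z=np.array([0,0,-1.]);Q=np.stack([x,np.cross(z,x),z],1)
rows(p,R,[(np.array([.58,-.09,.22]),Q)])
wcap('w12')
E
```

```text
19.85 [-16.8  27.6  87.2   1.4  69.7 -24.5] (np.float64(1.4724148506280754), np.float64(0.15665280517506994), np.float64(-0.20671466809050018)) 0.19079998476264173 [ 0.71951257 -0.5014626  -0.59316044] [-0.00343294 -0.12870092  0.00314933]
[[ 0.048  0.997 -0.06 ]
 [ 0.997 -0.045  0.055]
 [ 0.052 -0.063 -0.997]] tilt -3.4657738807618195
slide [[-43.4, 8.3, 0.1]]
twist [[-0.065, -0.05, 0.074]]
1
```

View pics/w12.png

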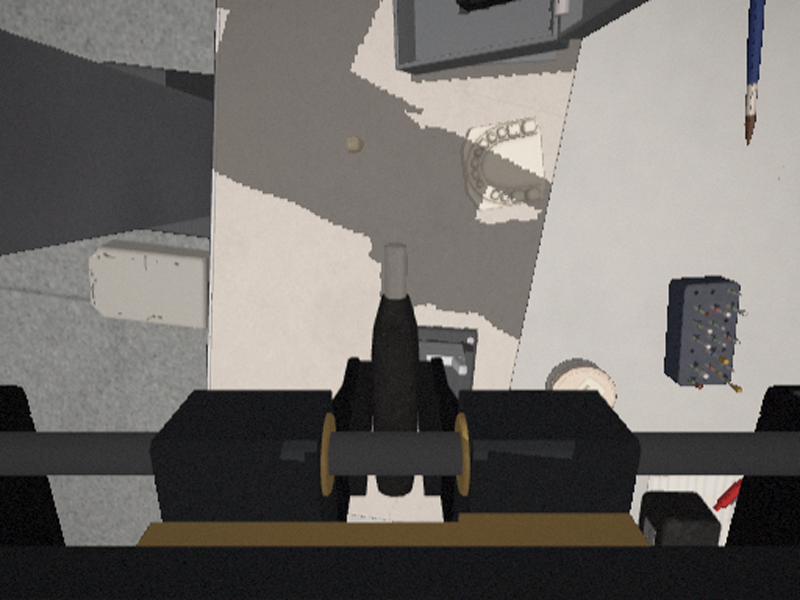

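The handpiece hangs centred in the jaws (nose at (396,270)) and hides the rest below. I'll shift past the rest to view it with the wrist camera.

Emit:
carry_out(grip=[-1, -1, -1, -1, -1, -1, -1, -1], slide=[[-30, 8, 0], [-35, 2, 0], [-35, 0, 0], [-35, 0, 0], [-35, 0, 0], [-35, 0, 0], [-30, 0, 0], [0, 0, 0]], twist=[[-0.06, -0.05, 0.07], [-0.01, 0, 0], [0, 0, 0], [0, 0, 0], [0, 0, 0], [0, 0, 0], [0, 0, 0], [0, 0, 0]])

```text
time_s: 20.7
position: [0.5871, -0.2786, 0.2055]
tcp_rot: [[-0.038, 0.999, 0.007], [0.999, 0.038, 0.032], [0.032, 0.008, -0.999]]
force: [-0.2, 0.5, -0.5]
opening: 0.189
```

```bash
python3 - <<'E'
from go import *
print(p,R.round(3),st['time_s'])
wcap('w13')
E
```

```text
[ 0.58713506 -0.27858976  0.20545095] [[-0.038  0.999  0.007]
 [ 0.999  0.038  0.032]
 [ 0.032  0.008 -0.999]] 20.7
```

View pics/w13.png

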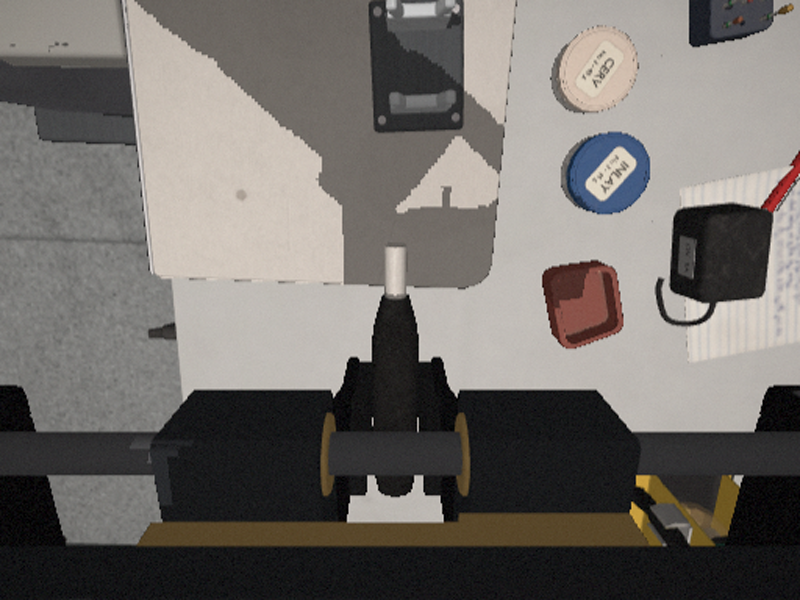

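The rest is at the top of the picture: plate front corners at (373,130) and (463,129), posts at about (422,102) and (422,8).

```bash
python3 - <<'E'
from go import *
for n in('w13','w6','w1','top0','scene0'):
    c=dict(np.load(n+'.npz'));P=cloud(c)
    m=(P[...,0]>.55)&(P[...,0]<.65)&(P[...,1]>-.19)&(P[...,1]<-.07)&(P[...,2]>.031)&(P[...,2]<.065)
    q=P[m]
    if len(q)<20: continue
    a=q[q[:,1]<-.1335];b=q[q[:,1]>-.1335]
    o=[]
    for k in(a,b):
        if len(k)<5: continue
        e=lambda t:(np.percentile(t,2)+np.percentile(t,98))/2
        hi=k[k[:,2]>.05]
        o.append((e(k[:,0]),e(k[:,1]),e(hi[:,0]) if len(hi)>3 else 0,k[:,2].max()))
    print(n,len(a),len(b),np.round(o,4).tolist())
    if len(o)==2: print('  mid',[(o[0][i]+o[1][i])/2 for i in(0,1)],'yaw',np.degrees(np.arctan2(-(o[1][0]-o[0][0]),o[1][1]-o[0][1])))
c=dict(np.load('w13.npz'));k=.64
for u,v in((376,127),(461,126),(461,60),(374,60),(374,20),(461,20)):
    print((u,v),world(c,u*k,v*k).round(4))
E
```

```text
w13 411 496 [[0.6005, -0.16, 0.6005, 0.0563], [0.5968, -0.1086, 0.5968, 0.0566]]
  mid [np.float64(0.598634676230453), np.float64(-0.1343364668262647)] yaw 4.168206632355147
w6 317 282 [[0.601, -0.1585, 0.601, 0.0563], [0.5974, -0.1068, 0.5972, 0.0565]]
  mid [np.float64(0.599175555861992), np.float64(-0.13267374724010456)] yaw 4.031204878701342
w1 0 309 [[0.5962, -0.105, 0.0, 0.0421]]
top0 59 57 [[0.6005, -0.1581, 0.6004, 0.0579], [0.5971, -0.1059, 0.598, 0.0567]]
  mid [np.float64(0.598804818127095), np.float64(-0.13200992973329667)] yaw 3.660385987425363
scene0 68 69 [[0.5978, -0.1589, 0.5978, 0.0572], [0.5947, -0.1079, 0.5949, 0.0572]]
  mid [np.float64(0.5962667874274814), np.float64(-0.13338891517334034)] yaw 3.53023625670336
(376, 127) [ 0.5715 -0.1749  0.0076]
(461, 126) [ 0.6321 -0.1717  0.0054]
(461, 60) [ 0.6287 -0.1292  0.0067]
(374, 60) [ 0.569  -0.1319  0.0085]
(374, 20) [ 0.5683 -0.1072  0.0069]
(461, 20) [ 0.6267 -0.1049  0.0071]
```

```bash
python3 - <<'E'
from go import *
c=dict(np.load('w13.npz'));P=(cloud(c)-p)@R*1000
m=np.zeros((384,512),bool);m[150:245,238:272]=1
q=P[m];q=q[(abs(q[:,1])<15)&(q[:,2]>-40)&(q[:,2]<20)&(q[:,0]>0)]
print(len(q),q.min(0),q.max(0))
for x in range(10,60,4):
    k=q[abs(q[:,0]-x)<2]
    if len(k)>2:print(x,len(k),np.percentile(k[:,1],[3,50,97]).round(1),np.percentile(k[:,2],[5,50,95]).round(1))
E
```

```text
2049 [  0.44292178  -7.34773764 -19.71222608] [52.55348392 11.20771564  0.75668256]
10 196 [-6.7  0.3  7.8] [-17.9 -16.5 -12.8]
14 218 [-6.8  0.8  7.9] [-18.  -16.5 -13. ]
18 216 [-7.1  0.8  7.9] [-17.7 -16.4 -12.1]
22 221 [-6.5  0.3  7.6] [-17.4 -16.  -12.2]
26 225 [-5.9  0.8  7.1] [-17.  -15.4 -11.5]
30 197 [-5.   0.8  6.5] [-16.2 -14.5 -10.9]
34 178 [-3.8  0.8  5.4] [-15.  -13.4 -10.2]
38 105 [-2.7  0.3  3.9] [-13.3 -12.1 -10.5]
42 107 [-2.7  0.8  3.9] [-13.3 -12.1 -10.5]
46 109 [-2.7  0.8  3.9] [-13.4 -12.1 -10.3]
50 109 [-2.6  0.4  3.8] [-13.3 -12.2 -10.4]
54 45 [-2.1  0.8  3.7] [-12.9 -10.5  -6. ]
```

```bash
cat > e.py <<'E'
from go import *
import sys
yw=3.9;RM=np.array([.5988,-.133,0])
x=rz(yw)@[0,1,0];z=np.array([0,0,-1.]);Q=np.stack([x,np.cross(z,x),z],1)
# hp centre in tool (0,0.5,-9.5)mm
hc=p+R@np.array([0,.0005,-.0095])
F=rz(yw);print(st['time_s'],'hp in rest mm',(F.T@(hc-RM-[0,0,.047])*1000).round(1),'f',st['force'].round(1),'open',round(st['opening'],3),'rot',Ro.from_matrix(R.T@Q).as_rotvec().round(3))
t=RM+[0,0,.047+float(sys.argv[1])]-Q@np.array([0,.0005,-.0095])
rows(p,R,[(t,Q)])
E
python3 e.py .08
```

```text
20.75 hp in rest mm [ -21.5 -142.4  167.6] f [ 0.2  0.9 -0.3] open 0.191 rot [ 0.007 -0.034 -0.029]
slide [[34.9, 4.2, 23.1], [35.0, 4.5, 22.8], [35.2, 4.8, 22.5], [35.4, 5.1, 22.2]]
twist [[0.002, -0.009, -0.007], [0.002, -0.009, -0.007], [0.002, -0.009, -0.007], [0.002, -0.009, -0.007]]
4
```

Emit:
carry_out(grip=[-1, -1, -1, -1, -1], slide=[[35, 4, 22], [35, 5, 22], [35, 5, 20], [35, 5, 15], [0, 0, 0]], twist=[[0.002, -0.009, -0.007], [0.002, -0.009, -0.007], [0.002, -0.009, -0.007], [0.002, -0.009, -0.007], [0, 0, 0]])

```text
time_s: 21.25
position: [0.5967, -0.121, 0.1244]
tcp_rot: [[-0.057, 0.998, -0.001], [0.998, 0.057, 0.01], [0.01, -0.0, -1.0]]
force: [-1.0, 0.9, -0.5]
opening: 0.192
```

```bash
python3 e.py .06
```

```text
21.25 hp in rest mm [-0.8 12.  86.9] f [-1.   0.9 -0.5] open 0.192 rot [-0.    -0.01  -0.011]
slide [[-12.4, 0.9, 26.8]]
twist [[-0.0, -0.01, -0.011]]
1
```

Emit:
carry_out(grip=[-1, -1, -1, -1], slide=[[-12, 1, 10], [-3, 0, 15], [0, 0, 10], [0, 0, 0]], twist=[[0, -0.01, -0.011], [0, 0, 0], [0, 0, 0], [0, 0, 0]])

```text
time_s: 21.65
position: [0.5982, -0.1336, 0.087]
tcp_rot: [[-0.071, 0.997, 0.001], [0.997, 0.071, 0.002], [0.002, 0.001, -1.0]]
force: [-0.0, -0.0, -0.8]
opening: 0.193
```

```bash
python3 e.py .03
```

```text
21.65 hp in rest mm [-0.2 -0.6 49.5] f [-0.  -0.  -0.8] open 0.193 rot [ 0.001 -0.002  0.003]
slide [[0.5, 0.1, 19.5]]
twist [[0.001, -0.002, 0.003]]
1
```

Well aligned: within 1 mm and 0.2°. Descending.

Emit:
carry_out(grip=[-1, -1, -1, -1], slide=[[0, 0, 12], [0, 0, 14], [0, 0, 10], [0, 0, 0]], twist=[[0, 0, 0], [0, 0, 0], [0, 0, 0], [0, 0, 0]])

```text
time_s: 22.05
position: [0.5988, -0.1357, 0.0485]
tcp_rot: [[-0.068, 0.998, 0.003], [0.998, 0.068, 0.002], [0.002, 0.003, -1.0]]
force: [-1.4, -0.9, -1.1]
opening: 0.191
```

```bash
python3 e.py .001; python3 -c "
from go import *
wcap('w14');scap('s14',box=(270,370,130,205))"
```

```text
22.05 hp in rest mm [ 0.3 -2.7 11. ] f [-1.4 -0.9 -1.1] open 0.191 rot [ 0.003 -0.002 -0.   ]
slide [[2.7, -0.3, 10.0]]
twist [[0.003, -0.002, -0.0]]
1
```

View pics/w14.png

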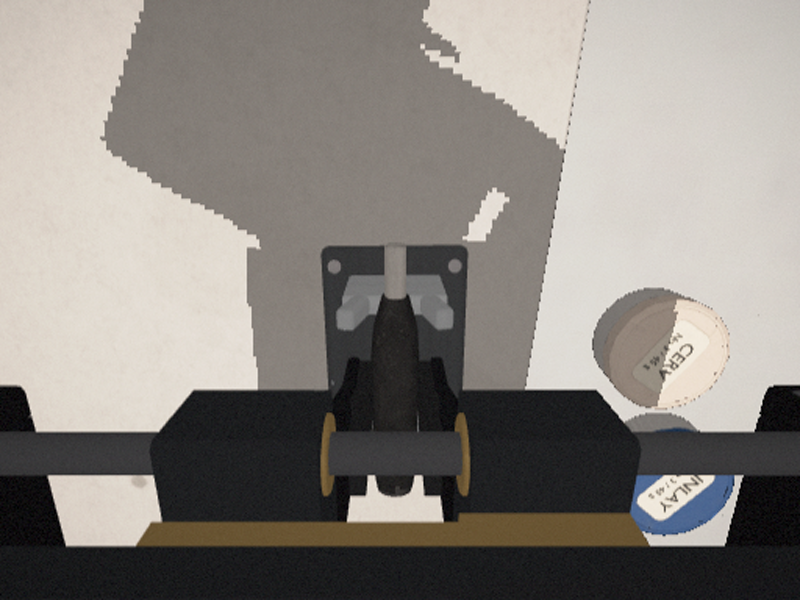

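View pics/s14.png

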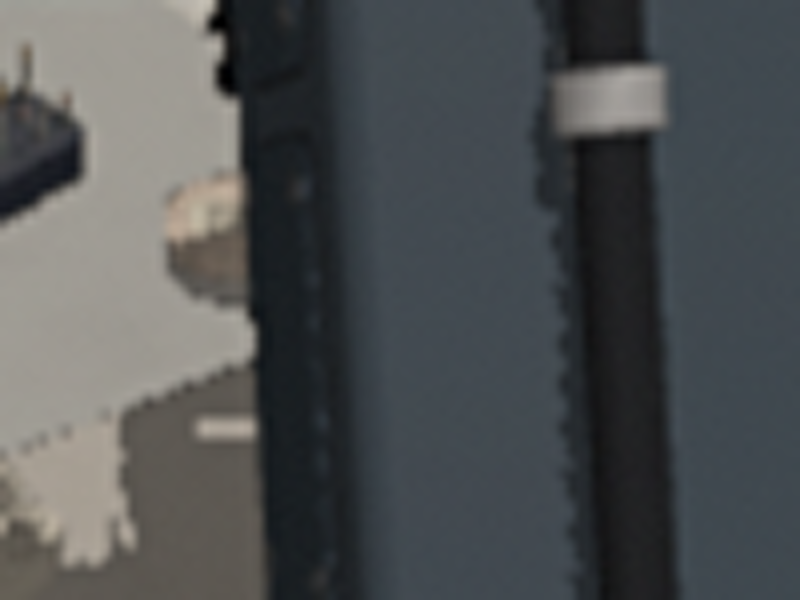

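The handpiece (column 395) is centred between the fork tines (350 and 440). I'll descend the last 10 mm.

Emit:
carry_out(grip=[-1, -1, -1, -1], slide=[[3, 0, 5], [1, 0, 5], [0, 0, 0], [0, 0, 0]], twist=[[0, 0, 0], [0, 0, 0], [0, 0, 0], [0, 0, 0]])

```text
time_s: 22.55
position: [0.6002, -0.1316, 0.0402]
tcp_rot: [[-0.069, 0.998, 0.007], [0.998, 0.069, -0.0], [-0.001, 0.007, -1.0]]
force: [0.0, 0.2, -1.8]
opening: 0.191
```

```bash
python3 e.py .0
```

```text
22.55 hp in rest mm [2.  1.3 2.7] f [ 0.   0.2 -1.8] open 0.191 rot [0.007 0.001 0.001]
slide [[-1.3, -2.0, 2.7]]
twist [[0.007, 0.001, 0.001]]
1
```

Emit:
carry_out(grip=[-1, -1, -1], slide=[[-1, -1, 3], [0, 0, 1], [0, 0, 0]], twist=[[0, 0, 0], [0, 0, 0], [0, 0, 0]])

```text
time_s: 22.85
position: [0.5998, -0.1328, 0.0374]
tcp_rot: [[-0.069, 0.998, 0.008], [0.998, 0.069, -0.001], [-0.001, 0.008, -1.0]]
force: [-0.4, 0.4, -1.6]
opening: 0.188
```

```bash
python3 e.py .0
```

```text
22.85 hp in rest mm [ 1.4  0.1 -0.1] f [-0.4  0.4 -1.6] open 0.188 rot [0.008 0.001 0.001]
slide [[-0.1, -1.5, -0.1]]
twist [[0.008, 0.001, 0.001]]
1
```

Emit:
carry_out(grip=[-1, -0.4, -0.3, -0.2, -0.1, -0.1], slide=[[0, 0, 1], [0, 0, 0], [0, 0, 0], [0, 0, 0], [0, 0, 0], [0, 0, 0]], twist=[[0, 0, 0], [0, 0, 0], [0, 0, 0], [0, 0, 0], [0, 0, 0], [0, 0, 0]])

```text
time_s: 23.45
position: [0.6007, -0.1333, 0.0368]
tcp_rot: [[-0.068, 0.998, 0.01], [0.998, 0.068, -0.002], [-0.002, 0.01, -1.0]]
force: [-0.9, -0.8, 0.4]
opening: 0.435
```

Emit:
carry_out(grip=[-0.1, -0.1, -0.1, -0.1, -0.1, -0.1, -0.1], slide=[[0, 0, -8], [0, 0, -20], [0, 0, -30], [0, 0, -35], [-20, 0, -35], [-40, 0, -20], [-40, 0, 0]], twist=[[0, 0, 0], [0, 0, 0], [0, 0, 0], [0, 0, 0], [0, 0, 0], [0, 0, 0], [0, 0, 0]])

```text
time_s: 24.15
position: [0.605, -0.2291, 0.1919]
tcp_rot: [[-0.077, 0.997, 0.006], [0.997, 0.077, 0.001], [0.001, 0.006, -1.0]]
force: [0.1, -0.8, -0.4]
opening: 0.456
```

```bash
python3 -c "
from go import *
print(p,st['opening'],st['time_s'])
wcap('w15');scap('s15');scap('t15','top',box=(190,360,125,252))"
```

```text
[ 0.60495544 -0.22911306  0.19190948] 0.45566149936259603 24.15
```

View pics/w15.png

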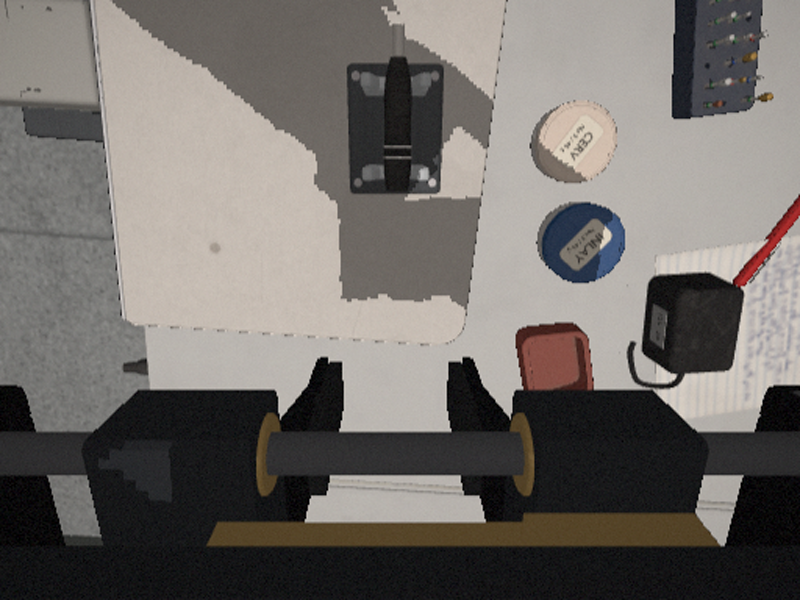

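View pics/t15.png

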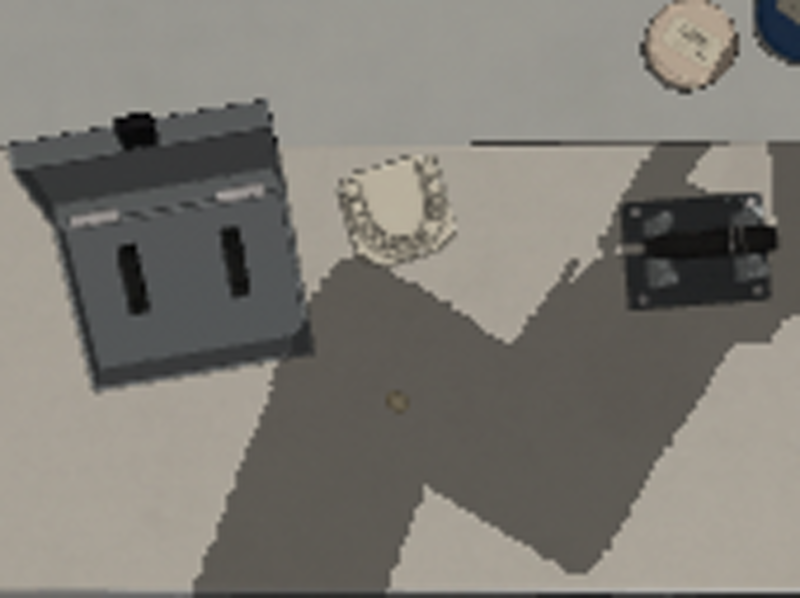

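View pics/s15.png

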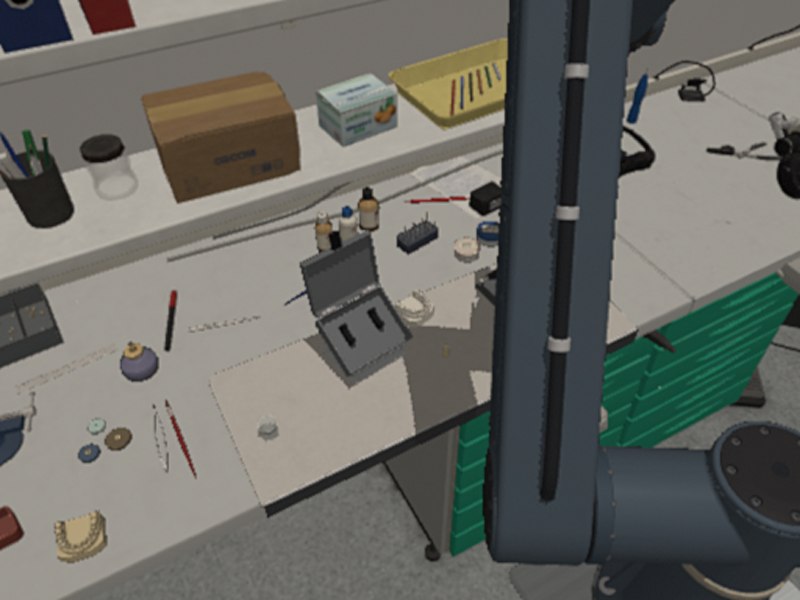

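The handpiece lies across both forks in the wrist view, with its body from (399,57) to (398,192). In the top view the lid stands open, the case is empty and the arch and die are in place. Next, a numeric check of height, level and centring.

```bash
python3 - <<'E'
from go import *
F=rz(3.9);RM=np.array([.5988,-.133,.047])
for n in('w15','t15'):
    c=dict(np.load(n+'.npz'));P=cloud(c);col=c['color'].astype(int).sum(-1)
    q=(P-RM)@F*1000
    m=(abs(q[...,0])<14)&(abs(q[...,1])<70)&(q[...,2]>-4)&(q[...,2]<25)&(col<150)
    h=q[m];print(n,len(h),'y',np.percentile(h[:,1],[1,99]).round(1))
    for y in range(-40,60,10):
        k=h[abs(h[:,1]-y)<5]
        if len(k)>3:print(y,len(k),'x',np.percentile(k[:,0],[3,97]).round(1),k[:,0].mean().round(1),'z90',np.percentile(k[:,2],90).round(1))
    t=h[h[:,2]>4];print('yaw vs rest deg',np.degrees(np.polyfit(t[:,1],t[:,0],1)[0]))
# bystanders before/after
a=dict(np.load('top0.npz'));b=dict(np.load('t15.npz'));
for nm,(x0,x1,y0,y1) in dict(arch=(.58,.66,.005,.085),die=(.49,.53,.03,.06),dish=(.48,.55,.28,.38)).items():
    o=[]
    for c in(a,b):
        P=cloud(c);m=(P[...,0]>x0)&(P[...,0]<x1)&(P[...,1]>y0)&(P[...,1]<y1)&(P[...,2]>.006)&(P[...,2]<.05);o.append(P[m].mean(0).round(4) if m.any() else None)
    print(nm,o)
E
```

```text
w15 1305 y [-36.1  35.9]
-40 28 x [-5.5  7. ] 0.8 z90 6.0
-30 172 x [-6.4  7.9] 1.0 z90 7.3
-20 153 x [-6.5  8.7] 1.1 z90 7.8
-10 153 x [-6.5  8.5] 1.0 z90 7.3
0 199 x [-6.5  8.4] 0.9 z90 7.3
10 199 x [-6.5  8.2] 0.8 z90 7.4
20 206 x [-6.5  8. ] 0.9 z90 7.5
30 169 x [-5.6  7. ] 1.0 z90 6.7
40 26 x [-3.2  5. ] 0.8 z90 4.9
yaw vs rest deg -0.10021380472065794
t15 158 y [-34.   37.1]
-30 22 x [-5.5  7.7] 0.9 z90 7.2
-20 23 x [-5.2  8.3] 1.3 z90 9.1
-10 17 x [-6.3  9.3] 1.4 z90 7.2
0 22 x [-6.   7.3] 0.4 z90 8.7
10 24 x [-5.5  8.1] 1.2 z90 7.8
20 23 x [-4.9  9.1] 2.1 z90 8.8
30 19 x [-4.1  7.2] 1.7 z90 7.1
40 7 x [-3.4  5.1] 0.6 z90 5.1
yaw vs rest deg -0.9466242807030382
arch [array([0.6229, 0.0441, 0.019 ]), array([0.623 , 0.044 , 0.0191])]
die [array([0.5107, 0.045 , 0.0184]), array([0.5107, 0.045 , 0.0179])]
dish [array([0.5086, 0.3664, 0.0194]), array([0.5083, 0.3668, 0.0194])]
```

All checks agree, so I'm handing in.

```bash
python3 -c "
from rig import bot
print(bot.hand_in())"
```

```text
the job is handed in; nothing more can be done
None
```

I opened the lid and it stayed back on its own. I then lifted the handpiece out, laid it across both forks of the rest, let go and handed the job in at about 24 s of the 64 s allowed. The hand-in gave no verdict.

- **Lid:** I led it by the tongue to about 2.2 rad and released it. The last top and scene pictures show it still standing open. I didn't measure its final angle.
- **Handpiece:** It lies about 1 mm off across the rest and about 0 mm off along it. It is level, with its height within about 1 mm. Its direction is within 1° of the rest's line. These come from the last wrist and top pictures.
- **Bystanders:** Compared with the first top picture, the arch, die and dish show under 1 mm of shift, which is within the measurement noise.
- **Robot:** The gripper was open and well clear of everything at hand-in.

The arm came close to a wrist singularity while leading the lid, and again going into and out of the case. This only slowed the motion, and the highest wrist force I read was about 11 N. No check failed; the two cameras' estimates of the handpiece's direction differ by 0.8°.

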